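# Tare the dye scale with the bottles on it

## Task

Ready the counter scale for drawing dye by weight: take the wooden shoe last off the pan and put it on the bench, then stand every white dye bottle upright on the pan, the toppled ones too, and with all of them on it turn the dial by its knob until the dial's zero line stands at the red pointer. Leave the other things on the bench where they are; a bottle may get knocked on the way, so check before you finish.

Things in the scene. Friction and masses are not known exactly. Their poses are not given: they have to be found in the camera images.
- bottle0_center (a point): square white dye bottle: body 54 x 54 mm, 85 mm tall, round black cap 30 mm across on top, 112 mm tall in all, 0.2 to 0.4 kg, bottom-heavy. This point is its middle, 56 mm above its foot (the square body reaches 29 mm above it); z points from foot to cap, x and y are square to its flat sides. May be absent (None). Starts toppled, lying on a flat side on the bench (this point 27 mm up).
- bottle1_center (a point): square white dye bottle: body 54 x 54 mm, 85 mm tall, round black cap 30 mm across on top, 112 mm tall in all, 0.2 to 0.4 kg, bottom-heavy. This point is its middle, 56 mm above its foot (the square body reaches 29 mm above it); z points from foot to cap, x and y are square to its flat sides. May be absent (None). Starts toppled, lying on a flat side on the bench (this point 27 mm up).
- bottle2_center (a point): square white dye bottle: body 54 x 54 mm, 85 mm tall, round black cap 30 mm across on top, 112 mm tall in all, 0.2 to 0.4 kg, bottom-heavy. This point is its middle, 56 mm above its foot (the square body reaches 29 mm above it); z points from foot to cap, x and y are square to its flat sides. May be absent (None). Starts toppled, lying on a flat side on the bench (this point 27 mm up).
- bottle3_center (a point): square white dye bottle: body 54 x 54 mm, 85 mm tall, round black cap 30 mm across on top, 112 mm tall in all, 0.2 to 0.4 kg, bottom-heavy. This point is its middle, 56 mm above its foot (the square body reaches 29 mm above it); z points from foot to cap, x and y are square to its flat sides. Starts standing on the bench.
- pan_top (a point): middle of the top face of the scale's square steel pan, 220 x 220 mm; flat, no lip; top face 70 mm above the bench when empty, the pan sinks about 5 mm per kg. z up, x and y along its edges; the round dial stands beside the pan, its axis 190 mm from the middle along +y, in a round case 140 mm across and 68 mm high
- pointer (a joint): angle of the scale's red pointer (rad), clockwise from above; 0 with an empty pan, pointing along -x of the pan; about 1.3 rad per kg on the pan. It moves by itself with the load and cannot be touched; it sways for a second or so after the load changes
- dial (a joint): angle of the hand-turned white dial disc (rad), clockwise from above; at 0 its zero line points along -x of the pan. It stays where it is left (friction 0.03 N m), turns freely from -3.3 to 6.5. The scale reads zero when the dial angle equals the pointer angle
- knob_grip (a point): on the dial's axis, at the height to grip: the round black fluted knob (42 mm across, 32 mm high, its top 10 mm above this point) that stands on the middle of the dial disc (116 mm across, its upper face 18 mm below this point) and turns with it. Its axes turn with the dial, the zero line points along its -x
- zero_mark (a point): outer end of the dial's zero line (thick black line from knob to rim; 23 thin ticks mark the other 15 degree divisions), 58 mm from the dial's axis
- pointer_tip (a point): the red pointer's mark at the dial's rim, 58 mm from the dial's axis; its small upturned red tip shows just outside the disc
- last_heel (a point): wooden shoe last (foot-shaped form), 172 mm long, flat sole, about 0.3 kg, left on the pan. This point is the middle of its upright heel block (72 long along x, 44 wide along y, 62 mm high), 31 mm above the sole; x points to the toe, whose tip is 136 mm ahead of this point; forepart 50 mm wide, 30 to 45 mm high; balance point about 35 mm ahead
- hammer: shoe hammer lying on the bench; a bystander (origin at its underside or grip)
- wax_tin: flat round tin 44 mm across, 24 mm high; a bystander (origin at its underside or grip)
- glue_jar: jar 68 mm across, 85 mm high; a bystander (origin at its underside or grip)
- mug: white mug 85 mm high; a bystander (origin at its underside or grip)
- awl: awl lying on the bench; a bystander (origin at its underside or grip)
- cork_block: cork block 90 x 60 x 40 mm; a bystander (origin at its underside or grip)
- thread_spool: blue spool 60 mm across, 70 mm high; a bystander (origin at its underside or grip)
Mind the look-alikes: they are no part of the job. What is shaped like the part that bears bottle1_center but blue is not meant. What is shaped like the part that bears bottle2_center but turquoise is not meant.

How it is judged (in metres and radians):
At the end, for the whole second after the job is handed in: Every bottle present stands upright (within 0.1 rad) on the pan, its middle within 95 mm of the pan's middle along x and y; the last lies on the bench off the scale; the dial's zero line is within half a division (7.5 mm at the rim) of the pointer (angle between each of bottle0_center, bottle1_center, bottle2_center, bottle3_center's own z axis and vertical below 0.1 rad and x of bottle0_center in the frame of pan_top between -0.095 and 0.095 m and y of bottle0_center in the frame of pan_top between -0.095 and 0.095 m and z of bottle0_center in the frame of pan_top between 0.049 and 0.064 m and x of bottle1_center in the frame of pan_top between -0.095 and 0.095 m and y of bottle1_center in the frame of pan_top between -0.095 and 0.095 m and z of bottle1_center in the frame of pan_top between 0.049 and 0.064 m and x of bottle2_center in the frame of pan_top between -0.095 and 0.095 m and y of bottle2_center in the frame of pan_top between -0.095 and 0.095 m and z of bottle2_center in the frame of pan_top between 0.049 and 0.064 m and x of bottle3_center in the frame of pan_top between -0.095 and 0.095 m and y of bottle3_center in the frame of pan_top between -0.095 and 0.095 m and z of bottle3_center in the frame of pan_top between 0.049 and 0.064 m and height (world z) of last_heel below 0.045 m and horizontal distance between last_heel and pan_top above 0.12 m and horizontal distance between zero_mark and pointer_tip below 0.0075 m and velocity of joint dial between -0.05 and 0.05 rad/s); the robot touches nothing.
It fails at once if a bystander was moved more than 60 mm (distance of any of hammer, wax_tin, glue_jar, mug, awl, cork_block, thread_spool from where it was at the start of the episode above 0.06 m).
Of bottle0, bottle1, bottle2 only 2 to 3 are there at a start; the rules pass over those that are not, and their reading is None.
At some moment in a run one of bottle0, bottle1, bottle2, bottle3 may be knocked a few centimetres aside while the robot is not near it.
It also fails if it takes over 210 s, if anything falls off the work surface, if the arm or the gripper's body presses on something with over 40 N, if the wrist force passes 120 N, or if a joint passes its speed limit or range.

## Robot

A 6-joint arm with a two-finger parallel gripper is mounted at the origin on the work surface. World frame = base frame: x ahead of the robot, y to its left, z up, the work surface at z = 0. Lengths are in mm, angles in rad, forces in N, time in s.
With the tool pointing down it reaches from about 275 to 1000 mm from the base axis. Payload 8.4 kg.
Tool frame: the origin (TCP) lies on the centre line of the jaws, within the pads' length; the fingertips stand r.tip_reach ahead of it and the grasp point (between the pads) lies 11 mm behind it (r.tip_reach is the distance from the TCP to the fingertips, in mm); z points along the fingers, y is the line along which they close (so a half turn about z gives the same grasp; the last joint's range is limited). The gripper opens to 85 mm and grips with 20 to 120 N. Pads are 22 mm wide; open, the fingers measure 114 mm over their backs; the gripper's body (76 mm by 85 mm) begins 54 mm behind the grasp point. The pads swing forward as they close: fully open they stand 13 mm farther back than shut.
Start: joints at [1.193, 0.353, 1.633, -0, 1.155, -0.002], TCP at [229.384, 581.387, 239.281] pointing down, gripper open.
Joint ranges: [-2.63, 2.63], [-0.92, 2.1], [0.06, 2.66], [-1.3, 4.44], [0, 2.69], [-3.02, 3.02]. Speed limits (rad/s): [2.22, 2.22, 2.79, 3.14, 3.14, 3.14].

## Interface

Orientations are given as [roll, pitch, yaw] about the fixed x, y, z axes, in that order (R = Rz(yaw) Ry(pitch) Rx(roll)).
In Python, from rig import r gives the robot as it stands.
- The arm moves only by the tool carry_out, never from a script. Its argument "targets" is a list of rows, each an object with "dp": the shift along the tool's x, y, z in mm, a list of three; "yaw": the turn about the tool's z in degrees. A call has 1 to 12 rows; each row is the pose to reach, as a shift and turn from the pose commanded when the call began, along the tool's axes at that moment; what a row does not reach only later rows make up. A row lasts 1/8 s, in which the tool goes at most 62.5 mm and 10.7 degrees, less where a joint would pass 70% of its speed; a pose out of reach is approached as far as the arm can. A call with a gripper value outside its range is refused whole. "fingers" is the opening, from -1 (shut) to 1 (fully open), so that 0 is half open, set as the call begins (left out, the last holds). The fingers move at their own pace and stop on an object; "grip_force" is the grip in N (left out, the last holds). Time passes only in rows, so rows that repeat a pose let the fingers close. It gives the time, the measured TCP pose, the force, the opening and the grip force at its end, in the units of the state.
- r.sense(): the state, without advancing time (a new reading comes with each control period).
- r.grab_frame(name): name is "side" or "top" or "wrist"; returns the picture (420x560x3 uint8, red, green, blue); there is no depth.
- r.get_calibration(name): a dict with "fx", "fy", "cx", "cy" (pixels), "rvec" (rotation vector, rad) and "tvec" (3), from world to camera coordinates, as OpenCV has them. Camera axes: x right, y down, z forward; pixel columns grow to the right and rows downward; lengths in mm; the calibration is good to about 2 mm. A picture is of the moment at which its call begins: read the wrist's pose just before it. get_calibration takes no time and is no camera call; for the wrist camera it gives the pose at the moment of the call.
- r.sign_off(): hands the job in; it is judged then, once.
The state is a dict: "clock": time; "qpos": joint angles; "qvel": joint speeds; "joint_efforts": joint torques, N m; "eef_pos": TCP position; "tcp_rot": TCP orientation; "contact_force": force on the tool from outside, world axes, zero at the start; "wrist_torque": the same for the moment, N m; "opening": opening from 0.0 (shut) to 1.0 (fully open); "grasp_force": force on a finger pad.
Only numpy, scipy, OpenCV 4.12 (cv2) and the standard library are available. Lean on these libraries where they do the work, as an engineer would, in place of code of your own. Each camera call takes 0.05 s, during which the arm holds its last target. There are 200 camera calls.

## Working session

There is one attempt and no reset: what is moved stays moved. The work goes in short steps, Python scripts to look and compute and a tool call to move; the robot and the scene stay as the last step left them, time stands still between calls to the robot, and variables do not carry over. Pictures are saved under pics/ and viewed, at most 14 in all, crops included, and the job is handed in when it is done.

Besides the shell and the picture viewer there is one more tool, called after "Request:" by a JSON object that holds its "method" and its "body". carry_out: Moves the arm, as the interface text tells. Its arguments: {"type":"object","properties":{"targets":{"type":"array","items":{"type":"object","properties":{"dp":{"type":"array","items":{"type":"number"}},"yaw":{"type":"number"}}}},"fingers":{"type":"number"},"grip_force":{"type":"number"}},"required":["targets"]}

```bash
mkdir -p pics; ls; python3 - <<'E'
from rig import r
import cv2,numpy as np
print(r.sense(), r.tip_reach)
for n in ("top","side"):
    print(n,r.get_calibration(n))
    cv2.imwrite(f"pics/{n}0.png",cv2.resize(r.grab_frame(n)[:,:,::-1],(800,600),interpolation=cv2.INTER_CUBIC))
E
```

```text
pics
{'clock': 0.0, 'qpos': array([ 1.19258228e+00,  3.53653421e-01,  1.63412343e+00, -2.12056470e-05,
        1.15517218e+00, -2.39444719e-03]), 'qvel': array([ 0.00126761,  0.00045968,  0.00097619, -0.0005336 ,  0.00081458,
       -0.00177979]), 'joint_efforts': array([ 1.27716172e-03, -6.05256128e+01, -3.42072451e+01, -8.21924050e-05,
        9.31377697e-03, -4.74003940e-06]), 'eef_pos': array([229.23363064, 580.96035367, 238.56294715]), 'tcp_rot': array([-3.14023623e+00,  1.61408391e-05,  2.76578164e+00]), 'contact_force': array([0.23071917, 0.4693834 , 0.52669377]), 'wrist_torque': array([ 0.01879892, -0.00503229,  0.00803136]), 'grasp_force': 0.0, 'opening': 0.9996381357710116} 8.0
top {'fx': 380.39449935116136, 'fy': 380.39449935116136, 'cx': 278.92609850910776, 'cy': 205.01535212520446, 'rvec': array([ 2.19751974, -2.16609069,  0.04470588]), 'tvec': array([  37.90034062,  517.83241796, 1187.42473457])}
side {'fx': 399.84283925814725, 'fy': 399.84283925814725, 'cx': 286.1562649633688, 'cy': 212.4142737739613, 'rvec': array([ 2.18719448, -0.54847191,  0.27575912]), 'tvec': array([-434.18008808,  261.5018111 , 1049.75271993])}
```

View pics/top0.png

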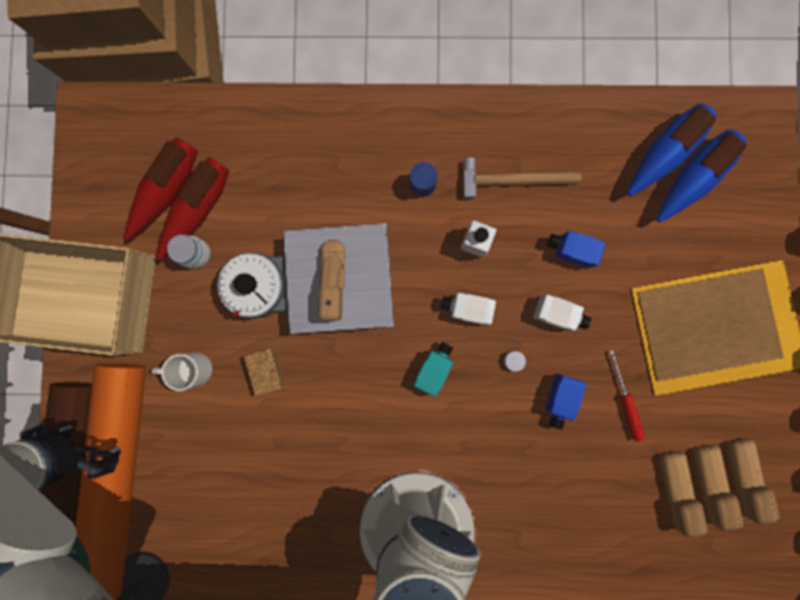

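View pics/side0.png

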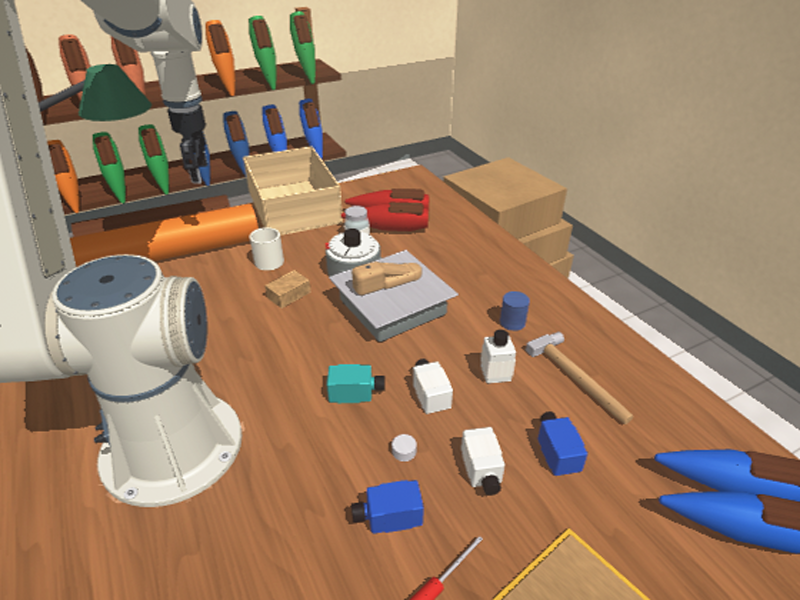

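The top view (800x600) shows two toppled white bottles at (470,308), cap left, and (562,313), cap right. The standing bottle is at (479,238), the last is on the pan at (331,280) with its heel at the lower end, and the dial is at (247,285) with its red tip at (237,313). The side view agrees.

```bash
cat > h.py <<'E'
from rig import r
import cv2,numpy as np
def ray(n,px,z,cal=None):
    c=cal or r.get_calibration(n)
    R=cv2.Rodrigues(np.array(c["rvec"]))[0]; t=np.array(c["tvec"])
    px=np.atleast_2d(np.asarray(px,float))
    d=np.c_[(px[:,0]-c["cx"])/c["fx"],(px[:,1]-c["cy"])/c["fy"],np.ones(len(px))]@R
    o=-R.T@t
    return (o+d*((z-o[2])/d[:,2])[:,None])[:,:2]
def go(p,yaw=None):
    "print dp, yaw for carry_out to TCP world p and tool x-axis heading yaw (rad, mod pi)"
    s=r.sense(); a=s["tcp_rot"][2]; d=np.array(p)-s["eef_pos"]
    turn=0 if yaw is None else -np.degrees((yaw-a+np.pi/2)%np.pi-np.pi/2)
    print("dp",np.round([d[0]*np.cos(a)+d[1]*np.sin(a),d[0]*np.sin(a)-d[1]*np.cos(a),-d[2]],1),"turn",round(turn,1),"q6",round(s["qpos"][5],2),"t",round(s["clock"],2))
def blobs(mask,lo=60):
    mask=cv2.morphologyEx(mask.astype(np.uint8),cv2.MORPH_OPEN,np.ones((2,2)))
    cs=cv2.findContours(mask,cv2.RETR_EXTERNAL,cv2.CHAIN_APPROX_NONE)[0]
    return [c[:,0] for c in cs if cv2.contourArea(c)>=lo]
def rect(n,c,z,cal=None):
    w=ray(n,c,z,cal).astype(np.float32); (x,y),s,a=cv2.minAreaRect(w)
    return np.round([x,y,*s,a],1)
E
python3 - <<'E'
from h import *
im=r.grab_frame("top"); hsv=cv2.cvtColor(im,cv2.COLOR_RGB2HSV); H,S,V=[hsv[:,:,i].astype(int) for i in range(3)]
for c in blobs((S<40)&(V>150)):
    m=c.mean(0)
    if 150<m[0]<450 and 140<m[1]<270: print("white px",np.round(m),rect("top",c,54))
for c in blobs((V<70),15):
    m=c.mean(0)
    if 150<m[0]<450 and 140<m[1]<270: print("dark px",np.round(m),rect("top",c,27),"z98:",ray("top",m,98).round())
for c in blobs((V<175)&(V>75)&(S<60),500):
    m=c.mean(0)
    if 190<m[0]<290 and 140<m[1]<270: print("pan px",np.round(m),rect("top",c,68.5))
for c in blobs((S>90)&(V>110)&(H>8)&(H<25),300):
    m=c.mean(0)
    if 190<m[0]<270 and 160<m[1]<230: print("last",np.round(m),rect("top",c,120))
for c in blobs((S>150)&(V>120)&((H<5)|(H>174)),2):
    m=c.mean(0)
    if 150<m[0]<200 and 170<m[1]<230: print("red",m,ray("top",m,75).round())
im2=cv2.resize(im[150:245,145:290],None,fx=5,fy=5,interpolation=cv2.INTER_CUBIC)
cv2.imwrite("pics/c1.png",im2[:,:,::-1])
E
```

```text
white px [362. 253.] [ 371.4 -207.6   38.1   38.6   45.5]
white px [394. 219.] [ 475.3 -305.1   83.7   54.1   71.7]
white px [333. 217.] [ 481.6 -120.6   82.8   54.5   79.5]
white px [175. 200.] [526.3 363.6 129.8 127.3   0.8]
white px [339. 165.] [ 637.8 -132.2   53.7   53.5   70.4]
dark px [173. 264.] [329.1 371.8  69.    6.9  18.6] z98: [[336. 351.]]
dark px [352. 254.] [ 367.3 -184.5   31.5   14.     6.5] z98: [[ 372. -173.]]
dark px [292. 263.] [342.8   4.6  49.4  94.6  82.8] z98: [[344.   4.]]
dark px [310. 245.] [395.7 -53.1  43.7  22.6  76.9] z98: [[397. -49.]]
dark px [410. 226.] [ 455.4 -364.2   17.5   27.7   71.5] z98: [[ 455. -341.]]
dark px [200. 225.] [451.6 294.2  65.7  21.1   4.7] z98: [[450. 277.]]
dark px [377. 223.] [ 471.4 -274.7   91.    60.6   68.1] z98: [[ 464. -245.]]
dark px [316. 220.] [470.6 -71.7  91.7  52.9  34.9] z98: [[471. -65.]]
dark px [158. 214.] [483.9 423.5 117.6  40.5  42. ] z98: [[481. 400.]]
dark px [172. 200.] [529.3 384.2  41.1  47.8   0.8] z98: [[524. 362.]]
dark px [198. 188.] [562.7 301.9 132.6  20.9  10.3] z98: [[559. 284.]]
dark px [393. 178.] [ 602.  -311.4  114.2   70.5   38.8] z98: [[ 596. -291.]]
dark px [337. 165.] [ 6.452e+02 -1.356e+02  2.550e+01  2.510e+01  4.000e-01] z98: [[ 633. -127.]]
dark px [322. 173.] [624.1 -90.1  66.5  78.3   0.7] z98: [[608. -81.]]
pan px [237. 196.] [541.4 171.1 221.2 221.2   5. ]
last [233. 197.] [534.4 175.6  45.1 160.1  88.1]
red [166.  219.5] [[465. 384.]]
```

View pics/c1.png

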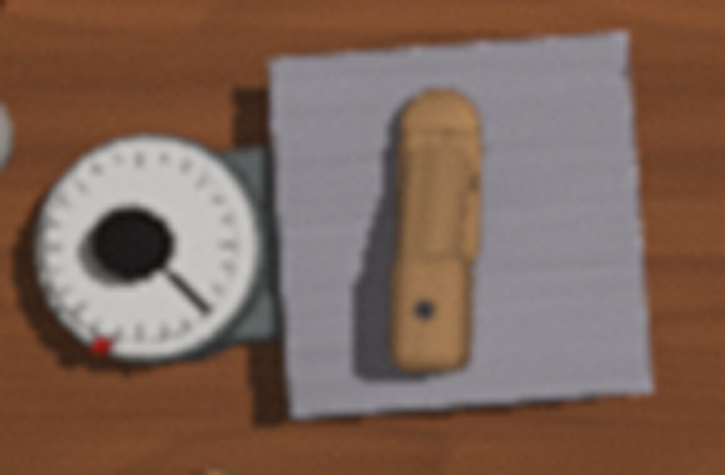

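The crop shows the last's heel centre at crop (430,318), with the toe pointing up. The zero line points down-right, to crop (210,310), and the red tip is at (100,346).

```bash
python3 - <<'E'
from h import *
h=ray("top",[145+430/5,150+318/5],132)[0]; b=ray("top",[145+432/5,150+370/5],132)[0]; print("heel",h,"back",b)
print("toe",ray("top",[145+441/5,150+90/5],105)[0])
d=np.array([np.cos(-.05),np.sin(-.05)]); g=b+58*d; print(g)
go([*g,200],-.05); go([*g,96],-.05)
E
```

```text
heel [483.79715019 179.83338737] back [454.10978387 178.01917404]
toe [619.50322698 180.28135226]
[512.03729897 175.12038223]
dp [-412.1 -273.8   38.7] turn -18.7 q6 -0.0 t 0.15
dp [-412.1 -273.8  142.7] turn -18.7 q6 -0.0 t 0.15
```

Request:
{"method": "carry_out", "body": {"targets": [{"dp": [-408, -271, 35], "yaw": -21.5}, {"dp": [-408, -271, 35], "yaw": -21.5}, {"dp": [-408, -271, 35], "yaw": -21.5}, {"dp": [-408, -271, 35], "yaw": -21.5}, {"dp": [-408, -271, 35], "yaw": -21.5}, {"dp": [-408, -271, 35], "yaw": -21.5}, {"dp": [-408, -271, 35], "yaw": -21.5}, {"dp": [-408, -271, 35], "yaw": -21.5}, {"dp": [-408, -271, 35], "yaw": -21.5}, {"dp": [-408, -271, 35], "yaw": -21.5}, {"dp": [-408, -271, 35], "yaw": -21.5}], "fingers": 1, "grip_force": 50}}

```text
clock: 1.52
eef_pos: [508.8, 180.5, 204.3]
tcp_rot: [3.141, -0.0, -3.141]
contact_force: [0.2, 1.0, -0.6]
opening: 0.998
grasp_force: 0.0
```

```bash
python3 - <<'E'
from h import *
go([509,179.5,96],0)
cv2.imwrite("pics/w1.png",r.grab_frame("wrist")[:,:,::-1])
E
```

```text
dp [ -0.2  -1.  108.3] turn 0.0 q6 -1.23 t 1.52
```

View pics/w1.png

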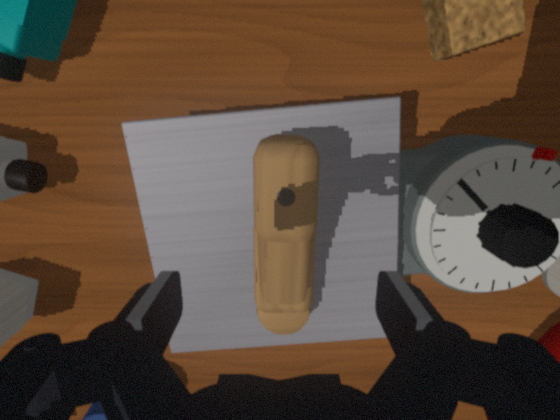

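The last runs straight down the picture at column 285, centred between the fingers, so I'll descend and grip.

Request:
{"method": "carry_out", "body": {"targets": [{"dp": [0, -1, 60], "yaw": 0}, {"dp": [0, -1, 108], "yaw": 0}, {"dp": [0, -1, 108], "yaw": 0}, {"dp": [0, -1, 108], "yaw": 0}]}}

```text
clock: 2.08
eef_pos: [510.2, 179.4, 97.8]
tcp_rot: [3.141, 0.001, -3.141]
contact_force: [-0.8, 0.5, 0.2]
opening: 1.003
grasp_force: 0.0
```

Request:
{"method": "carry_out", "body": {"targets": [{"dp": [0, 0, 0]}, {"dp": [0, 0, 0]}, {"dp": [0, 0, 0]}, {"dp": [0, 0, 0]}, {"dp": [0, 0, -40]}, {"dp": [0, 0, -60]}, {"dp": [0, 0, -60]}], "fingers": -1}}

```text
schema error: expected keys dp, yaw
```

Request:
{"method": "carry_out", "body": {"targets": [{"dp": [0, 0, 0], "yaw": 0}, {"dp": [0, 0, 0], "yaw": 0}, {"dp": [0, 0, 0], "yaw": 0}, {"dp": [0, 0, 0], "yaw": 0}, {"dp": [0, 0, 0], "yaw": 0}, {"dp": [0, 0, 0], "yaw": 0}, {"dp": [0, 0, -40], "yaw": 0}, {"dp": [0, 0, -60], "yaw": 0}, {"dp": [0, 0, -60], "yaw": 0}], "fingers": -1}}

```text
clock: 3.2
eef_pos: [510.1, 178.5, 157.5]
tcp_rot: [3.141, 0.002, 3.141]
contact_force: [0.2, 0.7, -2.9]
opening: 0.52
grasp_force: 51.6
```

Request:
{"method": "carry_out", "body": {"targets": [{"dp": [-60, 0, 0], "yaw": 0}, {"dp": [-120, 0, 0], "yaw": 0}, {"dp": [-180, 0, 0], "yaw": 0}, {"dp": [-240, 0, 0], "yaw": 0}, {"dp": [-265, 0, 0], "yaw": 0}, {"dp": [-265, 0, 60], "yaw": 0}, {"dp": [-265, 0, 110], "yaw": 0}, {"dp": [-265, 0, 126], "yaw": 0}, {"dp": [-265, 0, 127], "yaw": 0}, {"dp": [-265, 0, 127], "yaw": 0}]}}

```text
clock: 4.45
eef_pos: [774.5, 178.4, 29.2]
tcp_rot: [-3.142, 0.0, 3.141]
contact_force: [0.6, -0.4, -3.5]
opening: 0.525
grasp_force: 79.3
```

Request:
{"method": "carry_out", "body": {"targets": [{"dp": [0, 0, 0], "yaw": 0}, {"dp": [0, 0, 0], "yaw": 0}, {"dp": [0, 0, 0], "yaw": 0}, {"dp": [0, 0, 0], "yaw": 0}, {"dp": [0, 0, -60], "yaw": 0}, {"dp": [0, 0, -120], "yaw": 0}, {"dp": [0, 0, -170], "yaw": 0}, {"dp": [0, 0, -170], "yaw": 0}], "fingers": 1}}

```text
clock: 5.45
eef_pos: [777.2, 179.0, 205.8]
tcp_rot: [3.14, 0.009, 3.141]
contact_force: [-0.4, 0.2, -0.2]
opening: 0.999
grasp_force: 0.0
```

```bash
python3 - <<'E'
from h import *
# bottle A: body centre (481.6,-120.6), axis to cap
u=np.array([np.cos(np.radians(79.5)),np.sin(np.radians(79.5))])
for d in (66,): 
    g=np.array([481.6,-120.6])+(d-42.5)*u; print(g)
    go([*g,150],np.radians(79.5))
E
```

```text
[485.88253485 -97.49350967]
dp [ 291.2 -276.7   55.8] turn -79.5 q6 -1.35 t 5.45
```

```bash
cat >> h.py <<'E'
def go(p,yaw=None):
    s=r.sense(); a=s["tcp_rot"][2]; d=np.array(p,float)-s["eef_pos"]
    print("dp",np.round([d[0]*np.cos(a)+d[1]*np.sin(a),d[0]*np.sin(a)-d[1]*np.cos(a),-d[2]],1),"t",round(s["clock"],2))
    if yaw is not None:
        for k in (0,1):
            t=-np.degrees((yaw+k*np.pi-a+np.pi)%(2*np.pi)-np.pi)
            for t in (t,t+360,t-360):
                q6=s["qpos"][5]+np.radians(t)+np.arctan2(p[1],p[0])-s["qpos"][0]
                if abs(q6)<2.9: print("  turn",round(t,1),"q6->",round(q6,2))
E
python3 - <<'E'
from h import *
go([486,-97.5,150],np.radians(79.5))
E
```

```text
dp [ 291.1 -276.7   55.8] t 5.45
  turn 100.5 q6-> -0.01
```

Request:
{"method": "carry_out", "body": {"targets": [{"dp": [291, -277, 55], "yaw": 100.5}, {"dp": [291, -277, 55], "yaw": 100.5}, {"dp": [291, -277, 55], "yaw": 100.5}, {"dp": [291, -277, 55], "yaw": 100.5}, {"dp": [291, -277, 55], "yaw": 100.5}, {"dp": [291, -277, 55], "yaw": 100.5}, {"dp": [291, -277, 55], "yaw": 100.5}, {"dp": [291, -277, 55], "yaw": 100.5}, {"dp": [291, -277, 55], "yaw": 100.5}, {"dp": [291, -277, 55], "yaw": 100.5}, {"dp": [291, -277, 55], "yaw": 100.5}, {"dp": [291, -277, 55], "yaw": 100.5}], "grip_force": 20}}

```text
clock: 6.95
eef_pos: [483.0, -98.3, 144.0]
tcp_rot: [-3.141, 0.0, 1.389]
contact_force: [0.7, 0.4, -0.4]
opening: 0.999
grasp_force: 0.0
```

```bash
python3 - <<'E'
from h import *
go([486,-97.5,18],np.radians(79.5)); print(r.sense()["eef_pos"])
cal=r.get_calibration("wrist"); im=r.grab_frame("wrist"); cv2.imwrite("pics/w2.png",im[:,:,::-1])
top=r.grab_frame("top"); cv2.imwrite("pics/t2.png",top[:,:,::-1])
for n,i,c in (("wrist",im,cal),("top",top,None)):
    hsv=cv2.cvtColor(i,cv2.COLOR_RGB2HSV)
    for b in blobs((hsv[:,:,1]<40)&(hsv[:,:,2]>130),300):
        print(n,b.mean(0).round(),rect(n,b,54,c))
E
```

```text
dp [  1.4   2.8 126. ] t 6.95
  turn 0.1 q6-> -0.01
[483.00639048 -98.34387107 143.95281654]
wrist [184. 347.] [ 390.3 -192.9   37.7   27.4   53.4]
wrist [552. 206.] [ 673.7 -124.5   11.4   24.8   11.1]
wrist [502. 240.] [ 653.7 -140.7   60.7   59.8   69.8]
wrist [284. 240.] [ 483.6 -117.5   83.4   54.5   79. ]
top [ 14. 304.] [203.6 845.5  76.6 371.4  89.7]
top [367. 315.] [ 218.1 -207.9  249.4  688.2   86.5]
top [338. 239.] [ 407.4 -168.2  200.5  348.4   81.2]
top [175. 200.] [527.8 362.2 133.2 130.2   1.6]
top [235. 191.] [545.  172.6 220.2 218.9   5.2]
top [357.  29.] [ 1.0693e+03 -1.8100e+02  1.9300e+02  1.2789e+03  2.0000e-01]
top [14. 81.] [913.3 874.2 505.2 121.7   3.4]
```

View pics/w2.png

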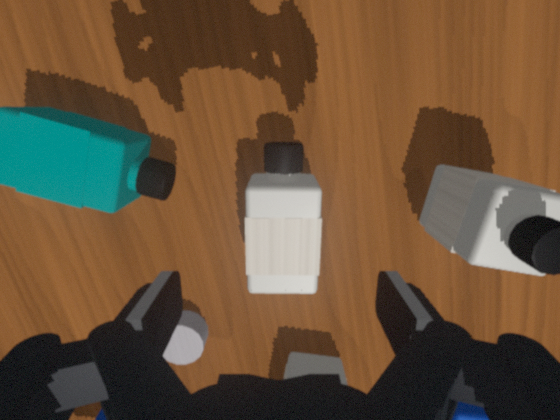

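The white bottle lies centred between the fingers (body 284,240; cap up at 284,158). The teal bottle, at (150,180), is clear.

Request:
{"method": "carry_out", "body": {"targets": [{"dp": [4, 4, 0], "yaw": 0}, {"dp": [4, 4, 60], "yaw": 0}, {"dp": [4, 4, 110], "yaw": 0}, {"dp": [4, 4, 126], "yaw": 0}, {"dp": [4, 4, 126], "yaw": 0}, {"dp": [4, 4, 126], "yaw": 0}]}}

```text
clock: 7.8
eef_pos: [489.3, -95.5, 19.8]
tcp_rot: [3.139, 0.0, 1.387]
contact_force: [0.4, 0.0, 0.6]
opening: 0.998
grasp_force: 0.0
```

Request:
{"method": "carry_out", "body": {"targets": [{"dp": [0, 0, 0], "yaw": 0}, {"dp": [0, 0, 0], "yaw": 0}, {"dp": [0, 0, 0], "yaw": 0}, {"dp": [0, 0, 0], "yaw": 0}, {"dp": [0, 0, 0], "yaw": 0}, {"dp": [0, 0, -25], "yaw": 0}, {"dp": [0, 0, -50], "yaw": 0}, {"dp": [0, 0, -75], "yaw": 0}, {"dp": [0, 0, -100], "yaw": 0}, {"dp": [0, 0, -110], "yaw": 0}, {"dp": [0, 0, -110], "yaw": 0}], "fingers": -1}}

```text
clock: 9.18
eef_pos: [488.2, -95.3, 128.7]
tcp_rot: [3.14, -0.0, 1.387]
contact_force: [-0.5, 0.0, -2.2]
opening: 0.632
grasp_force: 24.1
```

```bash
python3 - <<'E'
from h import *
print(r.sense()["wrist_torque"])
a=r.grab_frame("wrist");b=r.grab_frame("side")
cv2.imwrite("pics/w3.png",cv2.hconcat([cv2.resize(a,(400,300)),cv2.resize(b[150:390,200:520],(400,300))])[:,:,::-1])
E
```

```text
[ 0.08069461 -0.02763622  0.02224141]
```

View pics/w3.png

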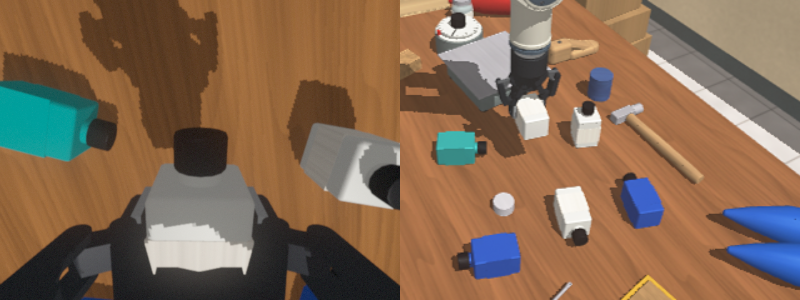

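The bottle is held and has swung only part of the way: its cap is at (200,150) in the left half. I'll work out the tilt from the cap's extent in the wrist view.

```bash
cat >> h.py <<'E'
def captilt(capz=32.5,dz=11):
    "tilt of held bottle from vertical (deg): cap-middle ray in the tool x/z plane against circle about the pads"
    s=r.sense(); c=r.get_calibration("wrist"); im=r.grab_frame("wrist")
    V=im.max(2); m=(V<45); m[:, :230]=0; m[:,330:]=0; m[320:]=0
    bs=blobs(m,400); 
    if not bs: print("no cap"); return
    b=max(bs,key=len); px=(b.min(0)+b.max(0))/2
    print("cap px",b.min(0),b.max(0))
    R=cv2.Rodrigues(np.array(c["rvec"]))[0]; o=-R.T@np.array(c["tvec"])
    d=np.array([(px[0]-c["cx"])/c["fx"],(px[1]-c["cy"])/c["fy"],1])@R
    a=s["tcp_rot"][2]; X=np.array([np.cos(a),np.sin(a),0]); g=s["eef_pos"]+[0,0,dz]
    p=np.array([(o-g)@X,(o-g)[2]]); e=np.array([d@X,d[2]]); e/=np.linalg.norm(e)
    bq=p@e; disc=bq*bq-(p@p-capz**2); print("cam",p.round(),"disc",round(disc))
    for k in (-1,1):
        q=p+e*(-bq+k*np.sqrt(max(disc,0))); print("cap at",q.round(),"tilt",np.degrees(np.arctan2(q[0],q[1])).round())
E
python3 - <<'E'
from h import *
captilt()
E
```

```text
cap px [245 180] [315 246]
cam [ 74. 123.] disc -116
cap at [ 33. -10.] tilt 107.0
cap at [ 33. -10.] tilt 107.0
```

Request:
{"method": "carry_out", "body": {"targets": [{"dp": [0, 0, 30], "yaw": 0}, {"dp": [0, 0, 50], "yaw": 0}, {"dp": [0, 0, 50], "yaw": 0}, {"dp": [0, 0, 50], "yaw": 0}], "fingers": 0.25}}

```text
clock: 9.82
eef_pos: [488.0, -95.2, 78.4]
tcp_rot: [-3.141, -0.0, 1.387]
contact_force: [0.2, -0.4, -3.9]
opening: 0.633
grasp_force: 24.1
```

```bash
python3 - <<'E'
from h import *
s=r.sense();print(s["wrist_torque"],s["contact_force"],r.get_calibration("wrist")["fx"]);captilt()
E
```

```text
[ 0.06826041  0.00048969 -0.01549874] [ 0.17612206 -0.43096737 -3.91096626] 332.93891872263174
cap px [245 180] [312 246]
cam [ 74. 123.] disc -114
cap at [ 33. -10.] tilt 107.0
cap at [ 33. -10.] tilt 107.0
```

Request:
{"method": "carry_out", "body": {"targets": [{"dp": [0, 0, 0], "yaw": 0}, {"dp": [0, 0, 0], "yaw": 0}], "fingers": 0.265}}

```text
clock: 10.12
eef_pos: [488.3, -95.3, 78.8]
tcp_rot: [3.141, 0.0, 1.387]
contact_force: [0.5, 0.7, -3.0]
opening: 0.631
grasp_force: 14.4
```

Request:
{"method": "carry_out", "body": {"targets": [{"dp": [0, 0, 0], "yaw": 0}, {"dp": [0, 0, 0], "yaw": 0}], "fingers": 0.27}}

```text
clock: 10.38
eef_pos: [488.3, -95.3, 78.6]
tcp_rot: [3.141, 0.0, 1.387]
contact_force: [-0.1, -0.5, 0.4]
opening: 0.635
grasp_force: 0.0
```

```bash
python3 - <<'E'
from h import *
s=r.sense();print(s["wrist_torque"],s["contact_force"]);captilt()
E
```

```text
[ 0.00941138 -0.00759445 -0.00357436] [-0.10862373 -0.4528696   0.43552537]
cap px [255 128] [306 163]
cam [ 74. 123.] disc -2710
cap at [61. -6.] tilt 96.0
cap at [61. -6.] tilt 96.0
```

Request:
{"method": "carry_out", "body": {"targets": [{"dp": [0, 0, -60], "yaw": 0}, {"dp": [0, 0, -70], "yaw": 0}, {"dp": [0, 0, -70], "yaw": 0}, {"dp": [0, 0, -70], "yaw": 0}], "fingers": 1}}

```text
clock: 10.92
eef_pos: [487.1, -95.1, 147.2]
tcp_rot: [-3.14, -0.0, 1.387]
contact_force: [0.1, 0.9, -0.4]
opening: 1.0
grasp_force: 0.0
```

```bash
cat >> h.py <<'E'
def white(z=54):
    s=r.sense(); print("tcp",s["eef_pos"].round(1),s["tcp_rot"][2].round(3))
    c=r.get_calibration("wrist"); i=r.grab_frame("wrist"); hsv=cv2.cvtColor(i,cv2.COLOR_RGB2HSV)
    cv2.imwrite("pics/last_wrist.png",i[:,:,::-1])
    for b in blobs((hsv[:,:,1]<40)&(hsv[:,:,2]>130),600): print("white",b.mean(0).round(),rect("wrist",b,z,c))
    for b in blobs(hsv[:,:,2]<45,300):
        if b[:,1].max()<330: print("dark",b.mean(0).round(),b.min(0),b.max(0),rect("wrist",b,z/2,c))
E
python3 - <<'E'
from h import *
white()
E
```

```text
tcp [487.1 -95.1 147.2] 1.387
white [183. 348.] [ 391.  -193.1   37.8   26.7   53.3]
white [492. 243.] [ 652.1 -140.7   60.5   58.5   69.7]
white [282. 219.] [488.9 -99.9  83.1  54.5  79.5]
dark [532. 251.] [500 222] [559 277] [ 689.9 -168.9   40.    62.6   53.2]
dark [159. 181.] [139 164] [172 200] [396.4 -57.2  25.9  25.   59.6]
```

Request:
{"method": "carry_out", "body": {"targets": [{"dp": [52, 2.5, 0], "yaw": 0}, {"dp": [52, 2.5, 60], "yaw": 0}, {"dp": [52, 2.5, 110], "yaw": 0}, {"dp": [52, 2.5, 118], "yaw": 0}, {"dp": [52, 2.5, 118], "yaw": 0}, {"dp": [52, 2.5, 118], "yaw": 0}]}}

```text
clock: 11.72
eef_pos: [501.2, -44.8, 31.8]
tcp_rot: [3.139, -0.0, 1.387]
contact_force: [-0.1, 0.0, 0.4]
opening: 1.0
grasp_force: 0.0
```

Request:
{"method": "carry_out", "body": {"targets": [{"dp": [0, 0, 0], "yaw": 0}, {"dp": [0, 0, 0], "yaw": 0}, {"dp": [0, 0, 0], "yaw": 0}, {"dp": [0, 0, 0], "yaw": 0}, {"dp": [0, 0, 0], "yaw": 0}, {"dp": [0, 0, 0], "yaw": 0}, {"dp": [0, 0, 0], "yaw": 0}, {"dp": [0, 0, -25], "yaw": 0}, {"dp": [0, 0, -50], "yaw": 0}, {"dp": [0, 0, -80], "yaw": 0}, {"dp": [0, 0, -80], "yaw": 0}, {"dp": [0, 0, -80], "yaw": 0}], "fingers": -1}}

```text
clock: 13.22
eef_pos: [499.2, -44.5, 109.4]
tcp_rot: [-3.141, 0.0, 1.387]
contact_force: [0.6, -0.9, -3.1]
opening: 0.333
grasp_force: 20.0
```

```bash
python3 - <<'E'
from h import *
s=r.sense();print(s["wrist_torque"],s["contact_force"])
a=r.grab_frame("wrist");b=r.grab_frame("side")
cv2.imwrite("pics/w4.png",cv2.hconcat([cv2.resize(a,(400,300)),cv2.resize(b[190:310,280:440],(400,300))])[:,:,::-1])
E
```

```text
[-0.01742111  0.05278042 -0.05653171] [ 0.56844674 -0.87636138 -3.10123564]
```

View pics/w4.png

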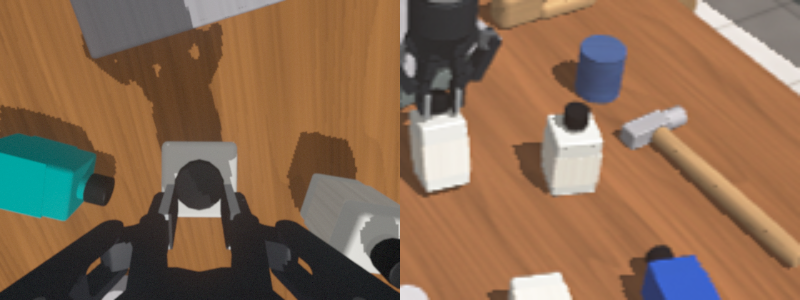

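The bottle now hangs upright from its cap (left view: cap at 200,185 over a square body; right view: vertical). The cap grip works, so I'll place it on the pan.

```bash
python3 - <<'E'
from h import *
go([535.5,238.8,212],np.radians(95))
E
```

```text
dp [ 285.2  -15.8 -103. ] t 13.32
  turn -15.5 q6-> 0.33
  turn -195.5 q6-> -2.81
```

Request:
{"method": "carry_out", "body": {"targets": [{"dp": [0, 0, -40], "yaw": 0}, {"dp": [10, 0, -80], "yaw": -2}, {"dp": [35, -2, -103], "yaw": -4}, {"dp": [65, -4, -103], "yaw": -6}, {"dp": [100, -6, -103], "yaw": -8}, {"dp": [140, -8, -103], "yaw": -10}, {"dp": [180, -10, -103], "yaw": -12}, {"dp": [220, -12, -103], "yaw": -14}, {"dp": [250, -14, -103], "yaw": -15.5}, {"dp": [270, -15, -103], "yaw": -15.5}, {"dp": [281, -16, -103], "yaw": -15.5}, {"dp": [285, -16, -103], "yaw": -15.5}]}}

```text
clock: 14.82
eef_pos: [536.2, 238.5, 212.8]
tcp_rot: [-3.141, 0.0, 1.657]
contact_force: [-0.6, -0.1, -3.0]
opening: 0.329
grasp_force: 20.6
```

Request:
{"method": "carry_out", "body": {"targets": [{"dp": [0, 0, 0], "yaw": 0}, {"dp": [0, 0, 10], "yaw": 0}, {"dp": [0, 0, 20], "yaw": 0}, {"dp": [0, 0, 28], "yaw": 0}, {"dp": [0, 0, 34], "yaw": 0}, {"dp": [0, 0, 38], "yaw": 0}, {"dp": [0, 0, 39], "yaw": 0}, {"dp": [0, 0, 39], "yaw": 0}]}}

```text
clock: 15.82
eef_pos: [536.5, 238.7, 174.7]
tcp_rot: [3.141, -0.0, 1.658]
contact_force: [-0.6, -0.6, 2.2]
opening: 0.333
grasp_force: 21.1
```

Request:
{"method": "carry_out", "body": {"targets": [{"dp": [0, 0, 1], "yaw": 0}, {"dp": [0, 0, 1], "yaw": 0}, {"dp": [0, 0, 1], "yaw": 0}, {"dp": [0, 0, 1], "yaw": 0}, {"dp": [0, 0, -30], "yaw": 0}, {"dp": [0, 0, -60], "yaw": 0}, {"dp": [0, 0, -80], "yaw": 0}, {"dp": [0, 0, -80], "yaw": 0}], "fingers": 0.2}}

```text
clock: 16.82
eef_pos: [537.2, 238.9, 255.8]
tcp_rot: [3.139, -0.001, 1.657]
contact_force: [-0.6, 0.7, -0.4]
opening: 0.602
grasp_force: 0.0
```

```bash
python3 - <<'E'
from h import *
white(155)
# bottle B: body centre (475.3,-305.1), axis -108.3 deg
u=-np.array([np.cos(np.radians(71.7)),np.sin(np.radians(71.7))])
g=np.array([475.3,-305.1])+56*u; print(g); go([*(g-35*u),150],np.radians(71.7))
E
```

```text
tcp [537.2 238.9 255.8] 1.657
white [278. 234.] [540.4 209.9 159.4 158.9   5.3]
white [280.  72.] [534.7 333.6  97.1  64.6  23.9]
dark [278.  43.] [253  12] [305  61] [526.7 371.6  44.   37.3   3.7]
[ 457.71642247 -358.26782675]
dp [-555.7 -116.3  104.4] t 16.88
  turn 23.3 q6-> -0.29
  turn 203.3 q6-> 2.85
```

Request:
{"method": "carry_out", "body": {"targets": [{"dp": [-60, -12, 0], "yaw": 5}, {"dp": [-555, -116, 104], "yaw": 23.3}, {"dp": [-555, -116, 104], "yaw": 23.3}, {"dp": [-555, -116, 104], "yaw": 23.3}, {"dp": [-555, -116, 104], "yaw": 23.3}, {"dp": [-555, -116, 104], "yaw": 23.3}, {"dp": [-555, -116, 104], "yaw": 23.3}, {"dp": [-555, -116, 104], "yaw": 23.3}, {"dp": [-555, -116, 104], "yaw": 23.3}, {"dp": [-555, -116, 104], "yaw": 23.3}, {"dp": [-555, -116, 104], "yaw": 23.3}, {"dp": [-555, -116, 104], "yaw": 23.3}], "fingers": 1}}

```text
clock: 18.38
eef_pos: [468.8, -322.9, 150.0]
tcp_rot: [-3.141, -0.001, 1.252]
contact_force: [0.4, 0.7, -0.4]
opening: 1.001
grasp_force: 0.0
```

```bash
python3 - <<'E'
from h import *
white()
E
```

```text
tcp [ 468.8 -322.9  150. ] 1.252
white [283. 180.] [ 477.3 -303.1   84.6   54.6   71. ]
white [109. 112.] [ 385.  -221.    32.7   43.7   41.3]
dark [480. 103.] [457  89] [504 118] [ 634.7 -295.    20.3   33.2   71.8]
```

View pics/last_wrist.png

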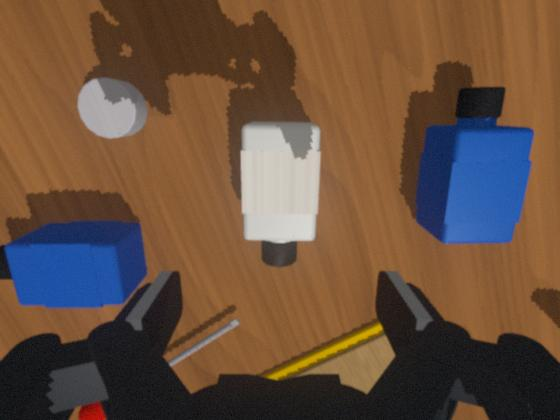

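The wrist view shows bottle B at (283,180) with its cap down at (279,252). A blue bottle's edge is at (145,270) and the awl tip at (236,322), so I'll check their clearances.

```bash
python3 - <<'E'
from h import *
g=np.array([459.3,-356.1]); a=1.252
X=np.array([np.cos(a),np.sin(a)]);Y=np.array([np.sin(a),-np.cos(a)])
for n,p,z in (("blueL",(145,230),54),("blueL2",(122,305),54),("awl",(236,322),5),("frame",(385,325),10),("capL",(262,252),27),("capR",(297,252),27)):
    w=ray("wrist",p,z)[0]; print(n,w.round(),"rel x,y",round((w-g)@X),round((w-g)@Y))
go([*g,31])
E
```

```text
blueL [ 373. -302.] rel x,y 24 -99
blueL2 [ 328. -354.] rel x,y -39 -125
awl [ 391. -428.] rel x,y -90 -42
frame [ 528. -473.] rel x,y -90 102
capL [ 444. -357.] rel x,y -6 -15
capR [ 472. -366.] rel x,y -6 15
dp [-34.7   1.2 119.3] t 18.43
```

Request:
{"method": "carry_out", "body": {"targets": [{"dp": [-36, 1, 0], "yaw": 0}, {"dp": [-36, 1, 60], "yaw": 0}, {"dp": [-36, 1, 110], "yaw": 0}, {"dp": [-36, 1, 120], "yaw": 0}, {"dp": [-36, 1, 120], "yaw": 0}, {"dp": [-36, 1, 120], "yaw": 0}]}}

```text
clock: 19.18
eef_pos: [459.9, -359.5, 32.4]
tcp_rot: [3.139, 0.001, 1.251]
contact_force: [0.1, 0.1, 0.6]
opening: 1.003
grasp_force: 0.0
```

Request:
{"method": "carry_out", "body": {"targets": [{"dp": [0, 0, 0], "yaw": 0}, {"dp": [0, 0, 0], "yaw": 0}, {"dp": [0, 0, 0], "yaw": 0}, {"dp": [0, 0, 0], "yaw": 0}, {"dp": [0, 0, 0], "yaw": 0}, {"dp": [0, 0, 0], "yaw": 0}, {"dp": [0, 0, 0], "yaw": 0}, {"dp": [0, 0, -25], "yaw": 0}, {"dp": [0, 0, -50], "yaw": 0}, {"dp": [0, 0, -80], "yaw": 0}, {"dp": [0, 0, -80], "yaw": 0}, {"dp": [0, 0, -80], "yaw": 0}], "fingers": -1}}

```text
clock: 20.68
eef_pos: [459.3, -359.5, 110.8]
tcp_rot: [3.139, 0.001, 1.251]
contact_force: [-0.2, 0.9, 15.4]
opening: 0.339
grasp_force: 21.4
```

```bash
python3 - <<'E'
from h import *
s=r.sense();print(s["wrist_torque"],s["contact_force"]); white(80); captilt(1,0)
go([547.3,103.4,212],np.radians(95))
go([541.4,171.1,212],np.radians(95))
E
```

```text
[0.00535776 0.09435566 0.02430149] [-0.1644559   0.87699501 15.39579468]
tcp [ 459.3 -359.5  110.8] 1.251
white [279. 226.] [ 465.1 -346.    58.2   55.8   70.5]
white [67. 47.] [ 399.8 -234.    30.4   36.6   29.7]
dark [526.  32.] [493  10] [558  54] [ 626.1 -293.    20.6   33.6   75.8]
no cap
dp [ 467.1  -62.2 -101.2] t 20.77
  turn -23.3 q6-> 0.1
dp [ 529.5  -89.1 -101.2] t 20.77
  turn -23.3 q6-> 0.22
```

```bash
python3 - <<'E'
from h import *
b=r.grab_frame("side");print(r.sense()["contact_force"])
a=cv2.imread("pics/last_wrist.png")[:,:,::-1]
cv2.imwrite("pics/w5.png",cv2.hconcat([cv2.resize(a,(400,300)),cv2.resize(b[210:360,280:480],(400,300))])[:,:,::-1])
E
```

```text
[-0.21359417  1.92583106 16.03162733]
```

View pics/w5.png

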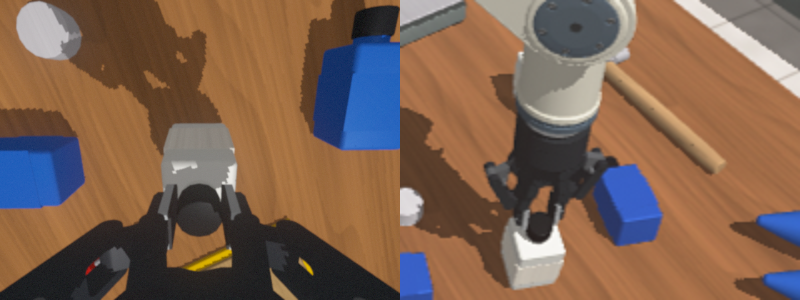

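Bottle B hangs slightly tilted, with its foot edge (200,140) touching the bench. I'll lift it further and let it swing free.

Request:
{"method": "carry_out", "body": {"targets": [{"dp": [0, 0, -40], "yaw": 0}, {"dp": [0, 0, -101], "yaw": 0}, {"dp": [0, 0, -101], "yaw": 0}, {"dp": [0, 0, -101], "yaw": 0}, {"dp": [0, 0, -101], "yaw": 0}]}}

```text
clock: 21.45
eef_pos: [457.2, -357.9, 208.7]
tcp_rot: [-3.138, -0.002, 1.251]
contact_force: [-0.3, 0.7, -3.5]
opening: 0.335
grasp_force: 20.7
```

```bash
python3 - <<'E'
from h import *
s=r.sense();print(s["wrist_torque"],s["contact_force"]); 
a=r.grab_frame("wrist");b=r.grab_frame("side")
cv2.imwrite("pics/w6.png",cv2.hconcat([cv2.resize(a,(400,300)),cv2.resize(b[170:320,280:480],(400,300))])[:,:,::-1])
go([547.3,103.4,212],np.radians(95))
E
```

```text
[-0.01860985 -0.01186574 -0.02941603] [-0.25109783  0.65565409 -3.5362916 ]
dp [466.5 -60.1  -2.7] t 21.55
  turn -23.3 q6-> 0.1
```

View pics/w6.png

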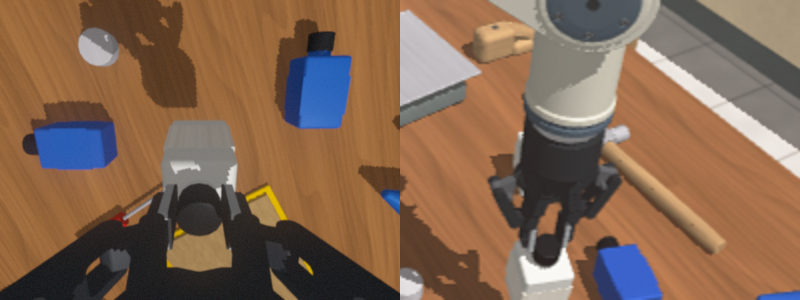

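Request:
{"method": "carry_out", "body": {"targets": [{"dp": [60, -8, -5], "yaw": -3}, {"dp": [120, -15, -5], "yaw": -6}, {"dp": [175, -22, -5], "yaw": -9}, {"dp": [225, -29, -5], "yaw": -12}, {"dp": [270, -35, -5], "yaw": -15}, {"dp": [310, -40, -5], "yaw": -18}, {"dp": [345, -45, -5], "yaw": -21}, {"dp": [380, -49, -5], "yaw": -23.3}, {"dp": [410, -53, -5], "yaw": -23.3}, {"dp": [435, -56, -5], "yaw": -23.3}, {"dp": [455, -59, -5], "yaw": -23.3}, {"dp": [467, -60, -5], "yaw": -23.3}]}}

```text
clock: 23.05
eef_pos: [548.2, 104.1, 215.8]
tcp_rot: [-3.141, 0.0, 1.658]
contact_force: [0.4, 0.2, -3.2]
opening: 0.325
grasp_force: 20.0
```

```bash
python3 - <<'E'
from h import *
s=r.sense();print(s["wrist_torque"],s["contact_force"],s["opening"]); 
a=r.grab_frame("wrist");b=r.grab_frame("side")
cv2.imwrite("pics/w7.png",cv2.hconcat([cv2.resize(a,(400,300)),cv2.resize(b[90:240,200:400],(400,300))])[:,:,::-1])
E
```

```text
[0.07283436 0.05246236 0.01085601] [ 0.42539567  0.23564463 -3.2097847 ] 0.3253731363780008
```

View pics/w7.png

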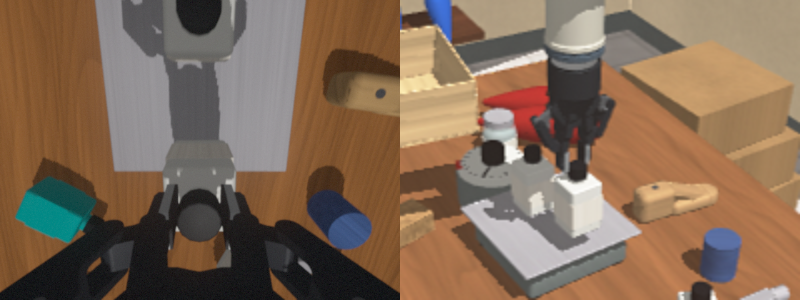

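Bottle A stands on the pan (left view, top), and B still leans with its foot toward the dial. I'll touch its foot edge on the pan and drag the tool over it to right it.

Request:
{"method": "carry_out", "body": {"targets": [{"dp": [-15, 0, 0], "yaw": 0}, {"dp": [-30, 0, 5], "yaw": 0}, {"dp": [-30, 0, 20], "yaw": 0}, {"dp": [-30, 0, 30], "yaw": 0}, {"dp": [-30, 0, 36], "yaw": 0}, {"dp": [-30, 0, 39], "yaw": 0}, {"dp": [-30, 0, 39], "yaw": 0}]}}

```text
clock: 24.02
eef_pos: [551.0, 73.7, 177.2]
tcp_rot: [-3.142, -0.0, 1.658]
contact_force: [0.3, -0.7, -3.5]
opening: 0.324
grasp_force: 20.0
```

Request:
{"method": "carry_out", "body": {"targets": [{"dp": [0, 0, 1], "yaw": 0}, {"dp": [0, 0, 2], "yaw": 0}, {"dp": [0, 0, 3], "yaw": 0}, {"dp": [0, 0, 3], "yaw": 0}]}}

```text
clock: 24.52
eef_pos: [551.4, 73.4, 174.7]
tcp_rot: [3.141, 0.0, 1.658]
contact_force: [0.4, -0.8, 1.3]
opening: 0.327
grasp_force: 20.2
```

Request:
{"method": "carry_out", "body": {"targets": [{"dp": [5, 0, 1], "yaw": 0}, {"dp": [10, 0, 1], "yaw": 0}, {"dp": [15, 0, 1], "yaw": 0}, {"dp": [20, 0, 2], "yaw": 0}, {"dp": [25, 0, 2], "yaw": 0}, {"dp": [30, 0, 2], "yaw": 0}, {"dp": [30, 0, 2], "yaw": 0}]}}

```text
clock: 25.4
eef_pos: [549.0, 104.0, 173.0]
tcp_rot: [3.14, -0.0, 1.658]
contact_force: [0.1, -0.7, 6.1]
opening: 0.318
grasp_force: 19.7
```

```bash
python3 - <<'E'
from h import *
s=r.sense();print(s["wrist_torque"],s["contact_force"],s["opening"]); 
a=r.grab_frame("wrist");b=r.grab_frame("side")
cv2.imwrite("pics/w8.png",cv2.hconcat([cv2.resize(a,(400,300)),cv2.resize(b[90:240,200:400],(400,300))])[:,:,::-1])
E
```

```text
[-0.17693011 -0.16012841 -0.01891965] [ 0.13271619 -0.65554244  6.07341431] 0.3179571559699397
```

View pics/w8.png

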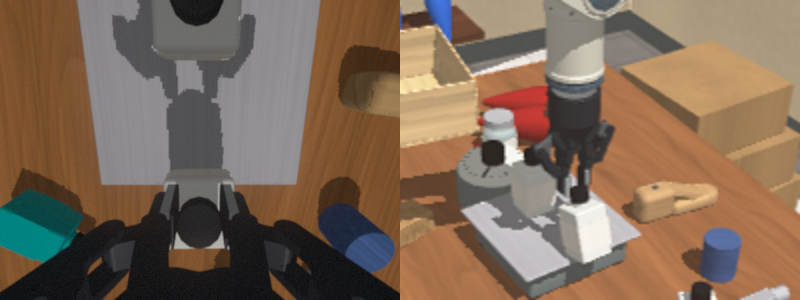

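The tilt is now small, well within what the bottle rights by itself, so I'll release.

Request:
{"method": "carry_out", "body": {"targets": [{"dp": [0, 0, 0], "yaw": 0}, {"dp": [0, 0, 0], "yaw": 0}, {"dp": [0, 0, 0], "yaw": 0}, {"dp": [0, 0, 0], "yaw": 0}, {"dp": [0, 0, -30], "yaw": 0}, {"dp": [0, 0, -60], "yaw": 0}, {"dp": [0, 0, -100], "yaw": 0}, {"dp": [0, 0, -100], "yaw": 0}], "fingers": 0.2}}

```text
clock: 26.5
eef_pos: [550.1, 103.6, 275.5]
tcp_rot: [3.136, -0.001, 1.657]
contact_force: [0.1, -0.8, 0.4]
opening: 0.602
grasp_force: 0.0
```

```bash
python3 - <<'E'
from h import *
white(155)
t=r.grab_frame("top"); hsv=cv2.cvtColor(t,cv2.COLOR_RGB2HSV)
for b in blobs((hsv[:,:,1]<40)&(hsv[:,:,2]>150),60):
    m=b.mean(0)
    if 300<m[0]<430 and 140<m[1]<240: print("top",m.round(),rect("top",b,54))
for b in blobs(hsv[:,:,2]<60,15):
    m=b.mean(0)
    if 300<m[0]<430 and 130<m[1]<190: print("dark",m,ray("top",m,112),b.min(0),b.max(0))
go([633,-127,200],np.radians(70.4-90));go([633,-127,200],np.radians(70.4))
E
```

```text
tcp [550.1 103.6 275.5] 1.657
white [276. 267.] [553.3  49.5  38.4  59.3   3.7]
white [276. 106.] [543.9 169.9 162.5 155.4   5.1]
dark [148. 290.] [137 278] [159 302] [415.8 -27.9  29.5  17.1  63.3]
dark [274.  38.] [253  12] [296  64] [536.  238.1  38.9  42.2   5.1]
top [339. 165.] [ 637.5 -132.3   52.9   53.    68.7]
dark [326.34482759 180.24137931] [[585.73567343 -93.64756099]] [320 178] [333 182]
dark [393.01960784 177.91176471] [[ 594.98995286 -286.95620539]] [377 165] [412 188]
dark [318.58695652 168.67391304] [[619.43464144 -70.77993788]] [311 162] [326 175]
dark [337.04166667 165.29166667] [[ 630.03556832 -124.48606864]] [333 161] [341 169]
dp [-236.8   64.5   72.3] t 26.6
  turn 114.6 q6-> 1.71
  turn -65.4 q6-> -1.43
dp [-236.8   64.5   72.3] t 26.6
  turn 24.6 q6-> 0.14
```

View pics/last_wrist.png

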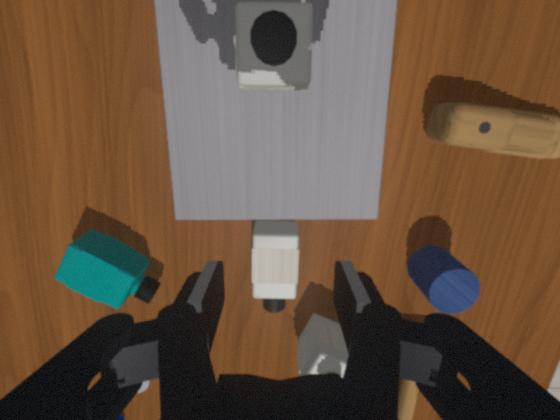

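Bottle B has slid off and lies flat on the bench, with its foot against the pan edge and its cap down at (274,303). Bottle A stands at (274,45). I'll pick B up again.

```bash
python3 - <<'E'
from h import *
c=r.get_calibration("wrist"); i=r.grab_frame("wrist"); hsv=cv2.cvtColor(i,cv2.COLOR_RGB2HSV)
for b in blobs((hsv[:,:,1]<40)&(hsv[:,:,2]>150),300):
    if b[:,1].mean()>200: print(rect("wrist",b,54,c),b.min(0),b.max(0))
print("cap px world",ray("wrist",[274,304],40,c))
E
```

```text
[557.2  -1.8  54.2  81.5   3.6] [255 237] [302 300]
cap px world [[556.827595   -56.74292963]]
```

```bash
python3 - <<'E'
from h import *
go([559,-57.5,31],np.radians(93.6)); go([559,-57.5,120],np.radians(93.6))
E
```

```text
dp [-161.1   -2.8  240.5] t 26.65
  turn 1.4 q6-> -0.17
dp [-161.1   -2.8  151.5] t 26.65
  turn 1.4 q6-> -0.17
```

Request:
{"method": "carry_out", "body": {"targets": [{"dp": [-60, -1, 30], "yaw": 1.4}, {"dp": [-120, -2, 60], "yaw": 1.4}, {"dp": [-161, -3, 100], "yaw": 1.4}, {"dp": [-161, -3, 150], "yaw": 1.4}, {"dp": [-161, -3, 150], "yaw": 1.4}, {"dp": [-161, -3, 150], "yaw": 1.4}], "fingers": 1}}

```text
clock: 27.4
eef_pos: [559.6, -57.0, 123.0]
tcp_rot: [-3.142, -0.0, 1.634]
contact_force: [-0.3, -0.2, 0.3]
opening: 1.005
grasp_force: 0.0
```

```bash
python3 - <<'E'
from h import *
white()
E
```

```text
tcp [559.6 -57.  123. ] 1.634
white [361. 351.] [ 622.4 -147.8   29.    67.     6.4]
white [528. 297.] [736.5 -95.2  47.1  19.7   1.9]
white [279. 163.] [558.  -16.6  54.5  57.9   3.9]
white [408.   4.] [621.8  74.7  95.9   5.2   3.6]
white [114.   8.] [463.9  63.   54.9   8.5   3.6]
dark [ 50. 205.] [ 24 182] [ 77 227] [395.2 -58.9  33.3  31.3  62.5]
```

Request:
{"method": "carry_out", "body": {"targets": [{"dp": [-2, 1, 0], "yaw": 0}, {"dp": [-2, 1, 50], "yaw": 0}, {"dp": [-2, 1, 88], "yaw": 0}, {"dp": [-2, 1, 92], "yaw": 0}, {"dp": [-2, 1, 92], "yaw": 0}]}}

```text
clock: 28.08
eef_pos: [561.5, -59.2, 31.7]
tcp_rot: [3.14, 0.0, 1.634]
contact_force: [-0.7, 0.9, 0.4]
opening: 1.002
grasp_force: 0.0
```

Request:
{"method": "carry_out", "body": {"targets": [{"dp": [0, 0, 0], "yaw": 0}, {"dp": [0, 0, 0], "yaw": 0}, {"dp": [0, 0, 0], "yaw": 0}, {"dp": [0, 0, 0], "yaw": 0}, {"dp": [0, 0, 0], "yaw": 0}, {"dp": [0, 0, 0], "yaw": 0}, {"dp": [0, 0, 0], "yaw": 0}, {"dp": [0, 0, -60], "yaw": 0}, {"dp": [0, 0, -120], "yaw": 0}, {"dp": [0, 0, -180], "yaw": 0}, {"dp": [0, 0, -185], "yaw": 0}, {"dp": [0, 0, -185], "yaw": 0}], "fingers": -1}}

```text
clock: 29.58
eef_pos: [559.8, -59.1, 214.8]
tcp_rot: [-3.141, -0.0, 1.633]
contact_force: [-0.1, -0.4, -4.0]
opening: 0.332
grasp_force: 20.0
```

```bash
cat >> h.py <<'E'
def held():
    "row profile of the image centre columns: bottle below the gripper"
    i=r.grab_frame("wrist"); cv2.imwrite("pics/held.png",i[:,:,::-1]); hsv=cv2.cvtColor(i,cv2.COLOR_RGB2HSV).astype(int)
    for y in range(120,340,8): print(y,hsv[y-1:y+2,272:288].reshape(-1,3).mean(0).round().astype(int),end=" ")
    print()
E
python3 - <<'E'
from h import *
s=r.sense();print(s["wrist_torque"],s["contact_force"]);held()
E
```

```text
[-0.00366788  0.02384752  0.03537026] [-0.13062171 -0.40059742 -3.95269334]
120 [ 13 161  95] 128 [ 13 158  96] 136 [ 13 155  96] 144 [ 13 159  96] 152 [ 13 155  97] 160 [ 13 155  97] 168 [ 14 156 149] 176 [ 14 154 155] 184 [ 14 152 156] 192 [ 14 152 156] 200 [ 14 149 156] 208 [ 16  26 126] 216 [ 17  26 128] 224 [ 19  15 122] 232 [ 22  12 125] 240 [ 20  11 131] 248 [ 23  11 131] 256 [ 24  10 130] 264 [28 28 43] 272 [52 25 42] 280 [69 11 65] 288 [71  9 68] 296 [90 11 74] 304 [42 12 78] 312 [43 12 80] 320 [41 14 82] 328 [33 14 83] 336 [ 14 154 146]
```

```bash
cat >> h.py <<'E'
def rows(dz,ths):
    s=r.sense(); c=r.get_calibration("wrist"); a=s["tcp_rot"][2]; g=s["eef_pos"]+[0,0,dz]; X=np.array([np.cos(a),np.sin(a),0]); Z=np.array([0,0,1.])
    for th in ths:
        t=np.radians(th); e=np.cos(t)*X+np.sin(t)*Z; up=-np.sin(t)*X+np.cos(t)*Z   # foot toward +X for th>0
        P=np.array([g+up*u+e*l for u,l in ((-98.5,27),(-13.5,27),(-13.5,15),(13.5,15),(13.5,-15),(-13.5,-27))])
        print(th,"foot+,sh+,capbase+,captop+,captop-,sh- rows",cv2.projectPoints(P,np.array(c["rvec"]),np.array(c["tvec"]),np.array([[c["fx"],0,c["cx"]],[0,c["fy"],c["cy"]],[0,0,1]]),None)[0][:,0,1].round())
E
python3 - <<'E'
from h import *
rows(-4,(-10,0,10,20,30,40))
E
```

```text
-10 foot+,sh+,capbase+,captop+,captop-,sh- rows [200. 215. 239. 253. 321. 320.]
0 foot+,sh+,capbase+,captop+,captop-,sh- rows [178. 213. 236. 260. 323. 311.]
10 foot+,sh+,capbase+,captop+,captop-,sh- rows [156. 212. 234. 268. 323. 302.]
20 foot+,sh+,capbase+,captop+,captop-,sh- rows [134. 213. 233. 277. 322. 292.]
30 foot+,sh+,capbase+,captop+,captop-,sh- rows [112. 216. 234. 286. 319. 282.]
40 foot+,sh+,capbase+,captop+,captop-,sh- rows [ 91. 222. 236. 295. 316. 273.]
```

```bash
python3 - <<'E'
import cv2
for n in ("w4","w6","w8"):
    i=cv2.resize(cv2.imread(f"pics/{n}.png")[:,:400],(560,420)); h=cv2.cvtColor(i,cv2.COLOR_BGR2HSV).astype(int)
    print(n,[(y,*h[y-1:y+2,272:288].reshape(-1,3).mean(0).round().astype(int)[1:]) for y in range(160,340,8)])
i=cv2.imread("pics/held.png"); h=cv2.cvtColor(i,cv2.COLOR_BGR2HSV)
for y in range(200,345,12):
    m=(h[y,180:380,1]<60).nonzero()[0]+180; print(y,m.min() if len(m) else None,m.max() if len(m) else None,end="; ")
E
```

```text
w4 [(160, np.int64(150), np.int64(98)), (168, np.int64(146), np.int64(98)), (176, np.int64(145), np.int64(98)), (184, np.int64(141), np.int64(97)), (192, np.int64(136), np.int64(98)), (200, np.int64(14), np.int64(132)), (208, np.int64(11), np.int64(144)), (216, np.int64(10), np.int64(144)), (224, np.int64(20), np.int64(83)), (232, np.int64(20), np.int64(52)), (240, np.int64(21), np.int64(52)), (248, np.int64(21), np.int64(51)), (256, np.int64(21), np.int64(52)), (264, np.int64(22), np.int64(52)), (272, np.int64(20), np.int64(57)), (280, np.int64(22), np.int64(61)), (288, np.int64(27), np.int64(63)), (296, np.int64(8), np.int64(206)), (304, np.int64(81), np.int64(178)), (312, np.int64(148), np.int64(162)), (320, np.int64(149), np.int64(161)), (328, np.int64(151), np.int64(161)), (336, np.int64(152), np.int64(160))]
w6 [(160, np.int64(151), np.int64(150)), (168, np.int64(85), np.int64(140)), (176, np.int64(24), np.int64(133)), (184, np.int64(26), np.int64(135)), (192, np.int64(24), np.int64(134)), (200, np.int64(24), np.int64(135)), (208, np.int64(12), np.int64(128)), (216, np.int64(12
[... 821 characters left out ...]
83)), (224, np.int64(6), np.int64(83)), (232, np.int64(6), np.int64(82)), (240, np.int64(22), np.int64(102)), (248, np.int64(10), np.int64(98)), (256, np.int64(9), np.int64(111)), (264, np.int64(8), np.int64(111)), (272, np.int64(8), np.int64(110)), (280, np.int64(17), np.int64(29)), (288, np.int64(11), np.int64(38)), (296, np.int64(10), np.int64(39)), (304, np.int64(13), np.int64(39)), (312, np.int64(12), np.int64(38)), (320, np.int64(14), np.int64(40)), (328, np.int64(16), np.int64(43)), (336, np.int64(16), np.int64(46))]
200 None None; 212 239 319; 224 233 351; 236 229 372; 248 229 379; 260 229 379; 272 226 379; 284 215 379; 296 211 379; 308 198 370; 320 180 379; 332 180 379; 344 180 379;
```

Projecting the bottle's edges shows that B was already upright in w6, so my drag tipped it over. It now hangs about 9° off, so I'll place it straight down.

```bash
python3 - <<'E'
from h import *
go([546.5,109.3,214],np.radians(95))
E
```

```text
dp [168.9  -2.2  -0.3] t 29.62
  turn -1.4 q6-> 0.11
```

Request:
{"method": "carry_out", "body": {"targets": [{"dp": [15, 0, 0], "yaw": 0}, {"dp": [40, -1, 0], "yaw": -1.4}, {"dp": [70, -1, 0], "yaw": -1.4}, {"dp": [100, -1, 0], "yaw": -1.4}, {"dp": [130, -2, 0], "yaw": -1.4}, {"dp": [152, -2, 0], "yaw": -1.4}, {"dp": [165, -2, 0], "yaw": -1.4}, {"dp": [169, -2, 5], "yaw": -1.4}, {"dp": [169, -2, 20], "yaw": -1.4}, {"dp": [169, -2, 30], "yaw": -1.4}, {"dp": [169, -2, 35], "yaw": -1.4}, {"dp": [169, -2, 35], "yaw": -1.4}]}}

```text
clock: 31.12
eef_pos: [547.7, 108.8, 179.9]
tcp_rot: [-3.141, 0.0, 1.657]
contact_force: [-0.6, -0.7, -1.2]
opening: 0.332
grasp_force: 20.2
```

```bash
python3 - <<'E'
from h import *
s=r.sense();print(s["wrist_torque"],s["contact_force"]);held();rows(-4,(-10,0,10))
E
```

```text
[ 0.00689795  0.22273742 -0.00820087] [-0.56408979 -0.70555256 -1.19892125]
120 [130   7 104] 128 [121   8  89] 136 [127   8  83] 144 [129   8  83] 152 [121   8  83] 160 [133   7  83] 168 [122   8  83] 176 [123   8  83] 184 [121   9  83] 192 [124   8  83] 200 [131   8  83] 208 [23 11 97] 216 [ 19  22 104] 224 [ 22  13 102] 232 [ 24  11 101] 240 [ 27  10 108] 248 [ 21  10 109] 256 [ 25  11 108] 264 [61 22 35] 272 [82 24 33] 280 [86 13 49] 288 [83 14 52] 296 [63 12 56] 304 [81 15 59] 312 [47 16 62] 320 [38 14 65] 328 [38 16 67] 336 [ 14 161 129] 
-10 foot+,sh+,capbase+,captop+,captop-,sh- rows [200. 215. 239. 253. 321. 320.]
0 foot+,sh+,capbase+,captop+,captop-,sh- rows [178. 213. 236. 260. 323. 311.]
10 foot+,sh+,capbase+,captop+,captop-,sh- rows [156. 212. 234. 269. 323. 302.]
```

Request:
{"method": "carry_out", "body": {"targets": [{"dp": [0, 0, 1], "yaw": 0}, {"dp": [0, 0, 2], "yaw": 0}, {"dp": [0, 0, 3], "yaw": 0}, {"dp": [0, 0, 4], "yaw": 0}, {"dp": [0, 0, 4], "yaw": 0}]}}

```text
clock: 31.8
eef_pos: [548.2, 109.3, 176.7]
tcp_rot: [3.141, 0.0, 1.658]
contact_force: [-2.6, -0.5, 5.8]
opening: 0.334
grasp_force: 20.8
```

```bash
python3 - <<'E'
from h import *
s=r.sense();print(s["wrist_torque"],s["contact_force"]);held()
E
```

```text
[-0.2142022   0.52816799 -0.0083498 ] [-2.60401822 -0.48398643  5.806098  ]
120 [133   7 112] 128 [122   7  84] 136 [120   8  83] 144 [132   9  83] 152 [121   8  83] 160 [132   8  83] 168 [125   8  83] 176 [122   7  83] 184 [129   9  83] 192 [118   7  83] 200 [90  6 83] 208 [38  9 94] 216 [ 17  21 103] 224 [ 23  16 102] 232 [ 24  10 100] 240 [ 25  10 108] 248 [ 22  10 108] 256 [ 22  12 108] 264 [57 25 35] 272 [56 30 33] 280 [92 14 49] 288 [78 12 52] 296 [78 12 55] 304 [69 14 59] 312 [37 19 62] 320 [60 14 64] 328 [28 14 67] 336 [ 14 161 128]
```

Request:
{"method": "carry_out", "body": {"targets": [{"dp": [0, 0, 0], "yaw": 0}, {"dp": [0, 0, 0], "yaw": 0}, {"dp": [0, 0, 0], "yaw": 0}, {"dp": [0, 0, 0], "yaw": 0}, {"dp": [0, 0, -20], "yaw": 0}, {"dp": [0, 0, -50], "yaw": 0}, {"dp": [0, 0, -100], "yaw": 0}, {"dp": [0, 0, -100], "yaw": 0}], "fingers": 0.1}}

```text
clock: 32.85
eef_pos: [550.1, 109.7, 280.3]
tcp_rot: [3.134, -0.001, 1.658]
contact_force: [0.3, -0.3, -0.8]
opening: 0.554
grasp_force: 0.0
```

```bash
cat >> h.py <<'E'
def caps(view="wrist",v=60,z=180):
    "dark round blobs and their world place at height z, with size"
    s=r.sense(); print("tcp",s["eef_pos"].round(1))
    c=r.get_calibration(view); i=r.grab_frame(view); cv2.imwrite(f"pics/caps_{view}.png",i[:,:,::-1])
    for b in blobs(i.max(2)<v,12):
        w=ray(view,b.mean(0),z,c)[0]
        if np.hypot(*(w-[541,200]))<260 and len(b)<400: print("dark px",b.mean(0).round(),b.min(0),b.max(0),rect(view,b,z,c))
E
python3 - <<'E'
from h import *
caps(); caps("side")
E
```

```text
tcp [550.1 109.7 280.3]
dark px [149. 292.] [138 279] [160 304] [454.1  36.7  21.3  12.7  63.2]
dark px [275. 228.] [259 221] [291 235] [549.3  99.   24.1  11.1   4.8]
dark px [273.  50.] [252  26] [294  75] [537.8 219.1  27.   28.6   5.1]
tcp [548.9 109.5 278. ]
dark px [290. 188.] [286 184] [294 192] [540.8  66.4  41.6  23.9  61.6]
dark px [267. 168.] [263 164] [270 172] [527.9 198.8  48.   22.5  63.4]
dark px [247. 167.] [242 161] [252 173] [475.8 233.3  73.   32.2  66.6]
```

```bash
cat >> h.py <<'E'
def tri(pa,pb,a="wrist",b="side"):
    P=[]
    for n in (a,b):
        c=r.get_calibration(n); K=np.array([[c["fx"],0,c["cx"]],[0,c["fy"],c["cy"]],[0,0,1]])
        P.append(K@np.c_[cv2.Rodrigues(np.array(c["rvec"]))[0],np.array(c["tvec"])])
    X=cv2.triangulatePoints(P[0],P[1],np.array(pa,float),np.array(pb,float)); return (X[:3]/X[3])[:,0].round()
E
python3 - <<'E'
from h import *
print("B",tri([275,228],[290,188]),"A",tri([273,50],[267,168]))
i=cv2.imread("pics/caps_wrist.png"); h=cv2.cvtColor(i,cv2.COLOR_BGR2HSV)
print([(y,*map(int,h[y-1:y+2,268:282].reshape(-1,3).mean(0))) for y in range(20,330,8)])
E
```

```text
B [551.  91. 161.] A [537. 220. 166.]
[(20, 31, 8, 114), (28, 94, 19, 35), (36, 110, 19, 38), (44, 71, 19, 40), (52, 76, 14, 41), (60, 94, 16, 44), (68, 97, 15, 45), (76, 24, 8, 153), (84, 24, 7, 188), (92, 24, 8, 184), (100, 145, 5, 150), (108, 144, 5, 151), (116, 143, 5, 151), (124, 143, 5, 151), (132, 145, 6, 121), (140, 130, 6, 90), (148, 123, 7, 90), (156, 113, 7, 90), (164, 129, 8, 89), (172, 134, 6, 89), (180, 92, 6, 92), (188, 17, 21, 111), (196, 20, 10, 107), (204, 19, 10, 113), (212, 24, 10, 114), (220, 31, 22, 67), (228, 28, 21, 58), (236, 26, 17, 71), (244, 29, 18, 74), (252, 38, 19, 77), (260, 10, 70, 91), (268, 13, 149, 136), (276, 13, 151, 135), (284, 13, 154, 135), (292, 13, 156, 135), (300, 13, 158, 134), (308, 13, 159, 134), (316, 13, 159, 133), (324, 13, 159, 132)]
```

Both wrist and side views put B's cap near z 161, so it stands. Both bottles settled about 20 mm toward -y as they righted. Next is the standing bottle C, then a check of A and B in the top view.

```bash
python3 - <<'E'
from h import *
go([630,-125,200],np.radians(70))
E
```

```text
dp [-240.5   61.4   76.5] t 32.95
  turn 25.0 q6-> 0.15
```

Request:
{"method": "carry_out", "body": {"targets": [{"dp": [-60, 15, 0], "yaw": 5}, {"dp": [-120, 30, 20], "yaw": 15}, {"dp": [-180, 46, 40], "yaw": 25}, {"dp": [-240, 61, 76], "yaw": 25}, {"dp": [-240, 61, 76], "yaw": 25}, {"dp": [-240, 61, 76], "yaw": 25}, {"dp": [-240, 61, 76], "yaw": 25}], "fingers": 1}}

```text
clock: 33.83
eef_pos: [629.3, -123.3, 200.6]
tcp_rot: [-3.141, -0.0, 1.222]
contact_force: [0.3, 0.5, 0.2]
opening: 1.001
grasp_force: 0.0
```

```bash
python3 - <<'E'
from h import *
c=r.get_calibration("wrist"); i=r.grab_frame("wrist"); s=r.sense(); print(s["eef_pos"],s["tcp_rot"])
for b in blobs(i.max(2)<60,100):
    if b[:,1].max()<340: print("w dark",b.mean(0).round(),b.min(0),b.max(0),rect("wrist",b,105,c))
hsv=cv2.cvtColor(i,cv2.COLOR_RGB2HSV)
for b in blobs((hsv[:,:,1]<40)&(hsv[:,:,2]>120),600): print("w white",b.mean(0).round(),rect("wrist",b,85,c))
caps("top",60,165)
t=cv2.imread("pics/caps_top.png"); cv2.imwrite("pics/ct.png",cv2.resize(t[140:250,140:340],None,fx=4,fy=4,interpolation=cv2.INTER_CUBIC))
E
```

```text
[ 629.48572492 -123.14648663  200.98742389] [ 3.14102711e+00 -3.78298132e-04  1.22256271e+00]
w dark [284. 203.] [268 196] [301 213] [ 636.6 -115.2   11.1   24.3   79.3]
w dark [ 28. 211.] [  8 195] [ 48 226] [461.2 -57.8  23.3  29.3  62.5]
w white [260. 211.] [ 614.5 -120.    55.4   20.9   84.5]
w white [305. 204.] [ 646.9 -127.7   57.    28.4   72.1]
w white [426. 124.] [753.2 -99.5  69.9  19.7   2. ]
w white [34. 17.] [522.8  60.1  66.3  22.4   1.4]
tcp [ 629.5 -123.1  201. ]
dark px [157. 214.] [149 197] [171 224] [479.6 382.2  94.7  33.1  37.8]
dark px [172. 199.] [164 193] [179 206] [520.4 341.9  37.9  39.8  28.3]
dark px [199. 201.] [197 192] [201 209] [517.8 265.1  47.5  11.2   1.6]
dark px [215. 194.] [210 190] [220 198] [536.6 220.9  22.4  28.1   0.8]
dark px [264. 190.] [260 185] [269 195] [549.6  83.2  27.9  25.    0.9]
dark px [197. 175.] [195 169] [199 180] [590.6 272.8  31.   11.2   1.6]
dark px [284. 180.] [273 160] [301 202] [578.4  32.9  67.  126.   68.7]
dark px [289. 133.] [276 124] [303 139] [715.9  16.3  42.4  75.    5.9]
dark px [229. 124.] [224 102] [234 143] [738.4 189.  117.5  27.8   4.1]
```

The top view confirms A's cap at (537,221) and B's at (550,83). B sits near the pan edge, so I'll shift it later. I'll pick C by its cap and set it beside the row on the robot's side of the pan.

Request:
{"method": "carry_out", "body": {"targets": [{"dp": [0, 2.5, 0], "yaw": 0}, {"dp": [0, 2.5, 55], "yaw": 0}, {"dp": [0, 2.5, 98], "yaw": 0}, {"dp": [0, 2.5, 103], "yaw": 0}, {"dp": [0, 2.5, 103], "yaw": 0}], "grip_force": 50}}

```text
clock: 34.55
eef_pos: [632.6, -125.3, 98.4]
tcp_rot: [3.141, -0.0, 1.222]
contact_force: [0.5, -0.2, 0.5]
opening: 1.0
grasp_force: 0.0
```

Request:
{"method": "carry_out", "body": {"targets": [{"dp": [0, 0, 0], "yaw": 0}, {"dp": [0, 0, 0], "yaw": 0}, {"dp": [0, 0, 0], "yaw": 0}, {"dp": [0, 0, 0], "yaw": 0}, {"dp": [0, 0, 0], "yaw": 0}, {"dp": [0, 0, 0], "yaw": 0}, {"dp": [0, 0, 0], "yaw": 0}, {"dp": [0, 0, -50], "yaw": 0}, {"dp": [0, 0, -100], "yaw": 0}, {"dp": [0, 0, -115], "yaw": 0}, {"dp": [0, 0, -115], "yaw": 0}], "fingers": -1}}

```text
clock: 35.92
eef_pos: [631.9, -125.5, 212.5]
tcp_rot: [3.141, -0.0, 1.221]
contact_force: [0.2, -0.1, -2.5]
opening: 0.333
grasp_force: 50.6
```

```bash
python3 - <<'E'
from h import *
s=r.sense();print(s["wrist_torque"],s["contact_force"])
go([480.5,155.7,212],np.radians(95))
E
```

```text
[-0.05466062 -0.02340219  0.00394533] [ 0.16862958 -0.1188086  -2.46465903]
dp [ 212.3 -238.5    0.5] t 35.92
  turn -25.0 q6-> 0.23
```

Request:
{"method": "carry_out", "body": {"targets": [{"dp": [-15, -40, 0], "yaw": 0}, {"dp": [-34, -92, 0], "yaw": 0}, {"dp": [-52, -143, 0], "yaw": 0}, {"dp": [-52, -143, 0], "yaw": 0}, {"dp": [0, -162, 0], "yaw": -6}, {"dp": [50, -180, 0], "yaw": -12}, {"dp": [100, -198, 0], "yaw": -18}, {"dp": [150, -216, 0], "yaw": -25}, {"dp": [190, -231, 0], "yaw": -25}, {"dp": [212, -238, 0], "yaw": -25}, {"dp": [212, -238, 0], "yaw": -25}, {"dp": [212, -238, 0], "yaw": -25}]}}

```text
clock: 37.42
eef_pos: [480.5, 154.8, 211.1]
tcp_rot: [-3.14, 0.001, 1.658]
contact_force: [-0.2, -0.4, -2.5]
opening: 0.332
grasp_force: 51.0
```

Request:
{"method": "carry_out", "body": {"targets": [{"dp": [0, 0, 20], "yaw": 0}, {"dp": [0, 0, 36], "yaw": 0}, {"dp": [0, 0, 42], "yaw": 0}, {"dp": [0, 0, 45], "yaw": 0}, {"dp": [0, 0, 46], "yaw": 0}, {"dp": [0, 0, 46], "yaw": 0}]}}

```text
clock: 38.17
eef_pos: [481.1, 155.4, 166.7]
tcp_rot: [3.141, -0.0, 1.657]
contact_force: [0.8, 0.3, -2.3]
opening: 0.329
grasp_force: 51.0
```

Request:
{"method": "carry_out", "body": {"targets": [{"dp": [0, 0, 1], "yaw": 0}, {"dp": [0, 0, 2], "yaw": 0}, {"dp": [0, 0, 2], "yaw": 0}]}}

```text
clock: 38.55
eef_pos: [481.0, 155.4, 164.5]
tcp_rot: [3.141, -0.0, 1.658]
contact_force: [0.2, 0.6, -0.9]
opening: 0.331
grasp_force: 51.3
```

Request:
{"method": "carry_out", "body": {"targets": [{"dp": [0, 0, 0], "yaw": 0}, {"dp": [0, 0, 0], "yaw": 0}, {"dp": [0, 0, 0], "yaw": 0}, {"dp": [0, 0, 0], "yaw": 0}, {"dp": [0, 0, -20], "yaw": 0}, {"dp": [0, 0, -50], "yaw": 0}, {"dp": [0, 0, -90], "yaw": 0}, {"dp": [0, 0, -90], "yaw": 0}], "fingers": 0.2}}

```text
clock: 39.55
eef_pos: [482.6, 155.8, 257.2]
tcp_rot: [3.136, -0.001, 1.657]
contact_force: [0.6, -0.1, -0.3]
opening: 0.603
grasp_force: 0.0
```

```bash
python3 - <<'E'
from h import *
caps("top",60,165); go([549.6,84,260],np.radians(95))
E
```

```text
tcp [482.6 155.8 257.2]
dark px [234. 236.] [233 234] [236 239] [419.5 163.9  13.8   8.3   1.3]
dark px [233. 230.] [231 227] [234 232] [438.7 169.9  13.8   8.3   1.3]
dark px [145. 242.] [111 200] [164 279] [406.8 433.5 218.8 147.9   1.9]
dark px [264. 190.] [260 186] [268 195] [548.2  84.6  25.1  22.3   1. ]
dark px [289. 133.] [276 124] [303 139] [715.9  16.3  42.4  75.    5.9]
dark px [229. 130.] [224 113] [234 143] [722.  189.7  86.4  27.4   7.1]
dp [-77.1  61.6  -4.6] t 39.6
  turn -0.0 q6-> 0.06
```

Request:
{"method": "carry_out", "body": {"targets": [{"dp": [-40, 30, 0], "yaw": 0}, {"dp": [-77, 61, 0], "yaw": 0}, {"dp": [-77, 61, 30], "yaw": 0}, {"dp": [-77, 61, 70], "yaw": 0}, {"dp": [-77, 61, 92], "yaw": 0}, {"dp": [-77, 61, 92], "yaw": 0}, {"dp": [-77, 61, 92], "yaw": 0}], "fingers": 1}}

```text
clock: 40.48
eef_pos: [548.4, 83.9, 162.5]
tcp_rot: [-3.142, -0.0, 1.658]
contact_force: [-0.2, -0.3, -0.4]
opening: 1.0
grasp_force: 0.0
```

Request:
{"method": "carry_out", "body": {"targets": [{"dp": [0, 0, 0], "yaw": 0}, {"dp": [0, 0, 0], "yaw": 0}, {"dp": [0, 0, 0], "yaw": 0}, {"dp": [0, 0, 0], "yaw": 0}, {"dp": [0, 0, 0], "yaw": 0}, {"dp": [0, 0, 0], "yaw": 0}, {"dp": [0, 0, 0], "yaw": 0}, {"dp": [0, 0, -10], "yaw": 0}, {"dp": [8, 0, -12], "yaw": 0}, {"dp": [18, 0, -12], "yaw": 0}, {"dp": [18, 0, -12], "yaw": 0}, {"dp": [18, 0, -12], "yaw": 0}], "fingers": -1}}

```text
clock: 41.98
eef_pos: [546.5, 101.9, 174.0]
tcp_rot: [-3.141, 0.0, 1.658]
contact_force: [-0.6, -0.5, -3.5]
opening: 0.329
grasp_force: 49.7
```

Request:
{"method": "carry_out", "body": {"targets": [{"dp": [0, 0, 6], "yaw": 0}, {"dp": [0, 0, 10], "yaw": 0}, {"dp": [0, 0, 12], "yaw": 0}, {"dp": [0, 0, 12], "yaw": 0}]}}

```text
clock: 42.48
eef_pos: [546.7, 101.7, 162.3]
tcp_rot: [-3.141, 0.0, 1.657]
contact_force: [-1.3, -0.2, 1.0]
opening: 0.332
grasp_force: 50.1
```

Request:
{"method": "carry_out", "body": {"targets": [{"dp": [0, 0, 0], "yaw": 0}, {"dp": [0, 0, 0], "yaw": 0}, {"dp": [0, 0, 0], "yaw": 0}, {"dp": [0, 0, 0], "yaw": 0}, {"dp": [0, 0, -20], "yaw": 0}, {"dp": [0, 0, -60], "yaw": 0}, {"dp": [0, 0, -95], "yaw": 0}, {"dp": [0, 0, -95], "yaw": 0}], "fingers": 0.2}}

```text
clock: 43.48
eef_pos: [548.4, 102.1, 260.2]
tcp_rot: [3.136, -0.0, 1.658]
contact_force: [-0.3, -0.4, -0.5]
opening: 0.599
grasp_force: 0.0
```

```bash
python3 - <<'E'
from h import *
go([525,360.5,230],3.18)
E
```

```text
dp [259.5  -0.9  30.2] t 43.48
  turn -87.2 q6-> -1.01
  turn 92.8 q6-> 2.13
```

Request:
{"method": "carry_out", "body": {"targets": [{"dp": [50, 0, 0], "yaw": -10}, {"dp": [100, 0, 0], "yaw": -20}, {"dp": [150, 0, 0], "yaw": -30}, {"dp": [200, 0, 0], "yaw": -40}, {"dp": [259, -1, 10], "yaw": -50}, {"dp": [259, -1, 30], "yaw": -60}, {"dp": [259, -1, 30], "yaw": -70}, {"dp": [259, -1, 30], "yaw": -80}, {"dp": [259, -1, 30], "yaw": -87}, {"dp": [259, -1, 30], "yaw": -87}, {"dp": [259, -1, 30], "yaw": -87}], "fingers": 1}}

```text
clock: 44.85
eef_pos: [523.0, 359.5, 226.7]
tcp_rot: [-3.141, -0.001, -3.11]
contact_force: [-0.0, 0.7, -0.6]
opening: 0.998
grasp_force: 0.0
```

```bash
cat > dial.py <<'E'
from h import *
def dial(z=72):
    s=r.sense(); c=r.get_calibration("wrist"); i=r.grab_frame("wrist"); cv2.imwrite("pics/dial.png",i[:,:,::-1])
    hsv=cv2.cvtColor(i,cv2.COLOR_RGB2HSV); C=np.array([524.8,360.4])
    print("tcp",s["eef_pos"].round(1),s["tcp_rot"][2].round(3),"q6",s["qpos"][5].round(2))
    red=(hsv[:,:,1]>150)&(hsv[:,:,2]>90)&((hsv[:,:,0]<5)|(hsv[:,:,0]>174))
    for b in blobs(red,8):
        w=ray("wrist",b.mean(0),z,c)[0]; d=w-C
        if 40<np.hypot(*d)<85: print("red",b.mean(0).round(),w.round(1),"r",np.hypot(*d).round(),"ang(cw from -x pan)",(-(np.arctan2(d[1],d[0])-np.radians(185))%(2*np.pi)).round(3))
    # zero line: darkness along circles between knob and the ticks
    R=cv2.Rodrigues(np.array(c["rvec"]))[0]; K=np.array([[c["fx"],0,c["cx"]],[0,c["fy"],c["cy"]],[0,0,1]])
    th=np.radians(np.arange(0,360,1)); g=cv2.cvtColor(i,cv2.COLOR_RGB2GRAY)
    acc=[]
    for rad in (32,35,38,41,44):
        a=np.radians(185)-th; P=np.c_[C[0]+rad*np.cos(a),C[1]+rad*np.sin(a),np.full(360,z)]
        p=cv2.projectPoints(P,R,np.array(c["tvec"]),K,None)[0][:,0]
        acc.append(cv2.remap(g,p[:,:1].astype(np.float32),p[:,1:].astype(np.float32),cv2.INTER_LINEAR,borderValue=255)[:,0])
    m=np.max(acc,0); k=np.where(m<90)[0]; print("line deg cw:",k, "darkest",m.argmin(),m.min())
    for b in blobs(i.max(2)<60,200):
        if b[:,1].max()<380 and len(b)<500: print("dark",b.mean(0).round(),b.min(0),b.max(0),rect("wrist",b,98,c))
dial()
E
python3 dial.py; python3 - <<'E'
from h import *
caps("top",60,165)
t=cv2.imread("pics/caps_top.png"); hs=cv2.cvtColor(t,cv2.COLOR_BGR2HSV)
for b in blobs((hs[:,:,1]<45)&(hs[:,:,2]>120),100):
    m=b.mean(0)
    if 110<m[0]<300 and 140<m[1]<280: print(m.round(),b.min(0),b.max(0))
E
```

```text
tcp [523.  359.5 226.7] -3.11 q6 -1.0
red [351. 168.] [494.4 420.5] r 67.0 ang(cw from -x pan) 1.189
line deg cw: [315 316 317 318] darkest 316 70
dark [ 59. 251.] [ 29 226] [ 91 277] [571.3 172.   38.7  59.1  38.8]
tcp [523.1 359.6 226.8]
dark px [199. 226.] [196 218] [202 235] [445.5 261.7  46.8  15.3   8. ]
dark px [238. 214.] [234 210] [243 218] [481.8 154.2  22.2  25.1   0.8]
dark px [200. 201.] [197 192] [202 209] [517.9 263.5  47.4  14.    0.8]
dark px [215. 194.] [210 190] [220 198] [535.9 220.2  25.8  23.6  46.1]
dark px [258. 191.] [253 187] [262 195] [546.5 102.6  22.3  25.1   0.8]
dark px [162. 193.] [146 178] [180 206] [535.3 372.3 112.   55.7  69.7]
dark px [197. 174.] [194 169] [199 180] [590.3 274.5  32.3  12.9   8.7]
dark px [289. 133.] [276 124] [303 139] [7.151e+02 1.600e+01 4.260e+01 7.560e+01 6.000e-01]
dark px [230. 125.] [224 102] [236 143] [737.6 188.6 117.8  33.3   7. ]
[177. 199.] [159 178] [196 221]
[234. 202.] [200 158] [276 233]
[115. 266.] [ 44 141] [206 419]
```

The pointer reads 1.19 rad and the dial -0.76 rad, so the knob must turn about 111.5° clockwise. All three bottle caps are where they should be. I'll descend and grip the knob.

Request:
{"method": "carry_out", "body": {"targets": [{"dp": [-1.5, 1, 40], "yaw": 0}, {"dp": [-1.5, 1, 90], "yaw": 0}, {"dp": [-1.5, 1, 125], "yaw": 0}, {"dp": [-1.5, 1, 139], "yaw": 0}, {"dp": [-1.5, 1, 139], "yaw": 0}, {"dp": [-1.5, 1, 139], "yaw": 0}], "grip_force": 40}}

```text
clock: 45.7
eef_pos: [525.7, 361.4, 89.9]
tcp_rot: [3.14, 0.002, -3.108]
contact_force: [0.1, -0.1, 0.0]
opening: 1.0
grasp_force: 0.0
```

Request:
{"method": "carry_out", "body": {"targets": [{"dp": [0, 0, 0], "yaw": 0}, {"dp": [0, 0, 0], "yaw": 0}, {"dp": [0, 0, 0], "yaw": 0}, {"dp": [0, 0, 0], "yaw": 0}, {"dp": [0, 0, 0], "yaw": 0}, {"dp": [0, 0, 0], "yaw": 0}], "fingers": -1}}

```text
clock: 46.45
eef_pos: [525.9, 363.9, 90.2]
tcp_rot: [3.136, 0.004, -3.108]
contact_force: [-3.1, 11.0, 5.9]
opening: 0.478
grasp_force: 41.9
```

Request:
{"method": "carry_out", "body": {"targets": [{"dp": [0, 2, 0], "yaw": 0}, {"dp": [0, 2, 0], "yaw": 10}, {"dp": [0, 2, 0], "yaw": 20}, {"dp": [0, 2, 0], "yaw": 30}, {"dp": [0, 2, 0], "yaw": 40}, {"dp": [0, 2, 0], "yaw": 50}, {"dp": [0, 2, 0], "yaw": 60}, {"dp": [0, 2, 0], "yaw": 70}, {"dp": [0, 2, 0], "yaw": 80}, {"dp": [0, 2, 0], "yaw": 90}, {"dp": [0, 2, 0], "yaw": 100}, {"dp": [0, 2, 0], "yaw": 108}]}}

```text
clock: 47.95
eef_pos: [526.2, 364.3, 90.2]
tcp_rot: [3.139, -0.004, 1.286]
contact_force: [1.8, 3.5, 7.6]
opening: 0.48
grasp_force: 42.0
```

Request:
{"method": "carry_out", "body": {"targets": [{"dp": [0, 0, 0], "yaw": 3.5}, {"dp": [0, 0, 0], "yaw": 3.5}, {"dp": [0, 0, 0], "yaw": 3.5}, {"dp": [0, 0, 0], "yaw": 3.5}]}}

```text
clock: 48.45
eef_pos: [526.3, 364.3, 90.2]
tcp_rot: [3.139, -0.004, 1.23]
contact_force: [0.8, 3.1, 6.5]
opening: 0.478
grasp_force: 42.0
```

Request:
{"method": "carry_out", "body": {"targets": [{"dp": [0, 0, 0], "yaw": 0}, {"dp": [0, 0, 0], "yaw": 0}, {"dp": [0, 0, 0], "yaw": 0}, {"dp": [0, 0, 0], "yaw": 0}, {"dp": [0, 0, -30], "yaw": 0}, {"dp": [0, 0, -80], "yaw": 0}, {"dp": [0, 0, -137], "yaw": 0}, {"dp": [0, 0, -137], "yaw": 0}, {"dp": [0, 0, -137], "yaw": 0}], "fingers": 0.8}}

```text
clock: 49.58
eef_pos: [524.4, 362.6, 225.0]
tcp_rot: [-3.141, 0.0, 1.23]
contact_force: [0.2, -0.7, 0.4]
opening: 0.901
grasp_force: 0.0
```

```bash
python3 dial.py
```

```text
tcp [524.4 362.6 225. ] 1.23 q6 0.94
red [220. 153.] [490.8 415.8] r 65.0 ang(cw from -x pan) 1.108
line deg cw: [71 72 73 74] darkest 73 60
```

```bash
python3 - <<'E'
from h import *
d=cv2.imread("pics/dial.png"); t=r.grab_frame("side")[:,:,::-1]
cv2.imwrite("pics/fin.png",cv2.hconcat([cv2.resize(d[60:360,130:430],(450,450),interpolation=cv2.INTER_CUBIC),cv2.resize(t[120:270,210:326],(348,450),interpolation=cv2.INTER_CUBIC)]))
E
```

```text
(no output)
```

View pics/fin.png

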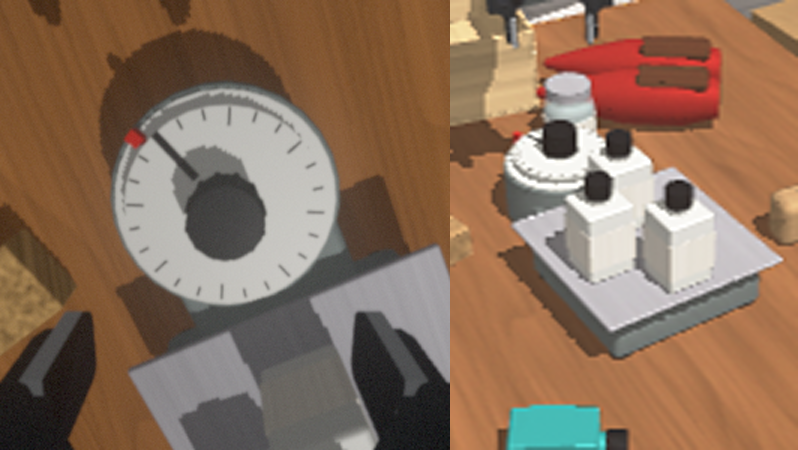

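The side crop shows all three bottles upright on the pan. In the dial crop the zero line ends at (155,134) and the red tip is at (134,138), so the line is about 9° too far clockwise. I'll turn it back.

Request:
{"method": "carry_out", "body": {"targets": [{"dp": [0, 0, 50], "yaw": 0}, {"dp": [0, 0, 100], "yaw": 0}, {"dp": [0, 0, 130], "yaw": 0}, {"dp": [0, 0, 136], "yaw": 0}, {"dp": [0, 0, 136], "yaw": 0}], "fingers": 1}}

```text
clock: 50.3
eef_pos: [524.6, 362.7, 89.0]
tcp_rot: [-3.141, 0.001, 1.23]
contact_force: [-0.1, 0.1, 0.6]
opening: 0.999
grasp_force: 0.0
```

Request:
{"method": "carry_out", "body": {"targets": [{"dp": [0, 0, 0], "yaw": 0}, {"dp": [0, 0, 0], "yaw": 0}, {"dp": [0, 0, 0], "yaw": 0}, {"dp": [0, 0, 0], "yaw": 0}, {"dp": [0, 0, 0], "yaw": 0}, {"dp": [0, 0, 0], "yaw": 0}, {"dp": [0, 0, 0], "yaw": -5}, {"dp": [0, 0, 0], "yaw": -9}, {"dp": [0, 0, 0], "yaw": -9}, {"dp": [0, 0, 0], "yaw": -9}], "fingers": -1}}

```text
clock: 51.55
eef_pos: [525.9, 362.9, 90.7]
tcp_rot: [3.139, -0.001, 1.387]
contact_force: [1.4, -2.2, 5.7]
opening: 0.481
grasp_force: 39.9
```

Request:
{"method": "carry_out", "body": {"targets": [{"dp": [0, 0, 0], "yaw": 0}, {"dp": [0, 0, 0], "yaw": 0}, {"dp": [0, 0, 0], "yaw": 0}, {"dp": [0, 0, 0], "yaw": 0}, {"dp": [0, 0, -30], "yaw": 0}, {"dp": [0, 0, -80], "yaw": 0}, {"dp": [0, 0, -137], "yaw": 0}, {"dp": [0, 0, -137], "yaw": 0}, {"dp": [0, 0, -137], "yaw": 0}], "fingers": 0.8}}

```text
clock: 52.68
eef_pos: [524.4, 362.6, 226.0]
tcp_rot: [-3.141, 0.0, 1.387]
contact_force: [-0.4, -0.2, 0.1]
opening: 0.896
grasp_force: 0.0
```

```bash
python3 dial.py
```

```text
tcp [524.4 362.6 226. ] 1.387 q6 0.79
red [229. 144.] [491.5 415.5] r 64.0 ang(cw from -x pan) 1.115
line deg cw: [62 63 64 65] darkest 64 64
```

```bash
python3 - <<'E'
from h import *
caps("top",60,165); caps("side",60,165)
r.sign_off()
E
```

```text
tcp [524.  362.3 225.1]
dark px [164. 222.] [160 219] [167 224] [456.9 363.1  23.9   8.6  64.6]
dark px [199. 226.] [196 218] [202 235] [445.4 262.1  46.8  14.9   7.3]
dark px [238. 214.] [234 210] [243 218] [481.8 154.2  22.2  25.1   0.8]
dark px [171. 200.] [164 193] [179 206] [519.6 342.2  36.3  42.2   0.8]
dark px [200. 201.] [198 192] [202 210] [516.5 262.3  50.3  11.2   1.6]
dark px [215. 194.] [210 190] [220 198] [535.9 220.2  25.8  23.6  46.1]
dark px [258. 191.] [253 187] [262 195] [546.5 101.2  23.7  23.6  45.9]
dark px [197. 174.] [194 169] [199 180] [590.3 274.3  32.4  13.1   9.7]
dark px [153. 182.] [144 166] [162 201] [566.8 402.3  49.2  95.1  68.5]
dark px [289. 133.] [276 124] [303 139] [7.151e+02 1.600e+01 4.260e+01 7.560e+01 6.000e-01]
dark px [229. 125.] [224 102] [236 143] [737.8 188.7 117.5  33.3   7. ]
tcp [523.9 362.2 224.6]
dark px [287. 186.] [283 181] [290 190] [548.2 102.   48.7  21.6  61.2]
dark px [260. 183.] [256 178] [263 187] [482.  155.1  49.6  21.8  64.2]
dark px [266. 168.] [263 164] [270 172] [538.2 220.4  49.   22.9  63.4]
dark px [247. 167.] [242 161] [252 172] [486.  258.3  68.9  32.8  66.6]
the job is handed in; nothing more can be done
```

The job is handed in: the last is on the bench, all three white bottles stand on the pan, and the dial's zero line measured within about 0.01 rad of the red pointer; the hand-in returned no verdict.

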